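Wind a brake piston home with a ratcheting spreader

ROBOT

A 6-joint arm with a two-finger parallel gripper is mounted at the origin on the work surface. World frame = base frame: x ahead of the robot, y to its left, z up, the work surface at z = 0. Lengths are in m, angles in degrees, forces in N, time in s.
With the tool pointing down it reaches from about 0.35 to 0.875 m from the base axis. Payload 4.2 kg.
Tool frame: the origin (TCP) lies on the centre line of the jaws, within the pads' length; the fingertips stand 11 mm ahead of it and the grasp point (between the pads) lies 8 mm behind it; z points along the fingers, y is the line along which they close (so a half turn about z gives the same grasp; the last joint's range is limited). The gripper opens to 87 mm and grips with 3 to 60 N. Pads are 19 mm wide; open, the fingers measure 117 mm over their backs; the gripper's body (75 mm by 190 mm) begins 51 mm behind the grasp point.
Start: joints at [88.442, 22.042, 0.453, 0, -68.411, -14.817], TCP at [0.176, 0.6, 0.234] pointing down, gripper open.
Joint ranges: [-179.83, 179.83], [-69.29, 118.12], [-61.27, 80.66], [-181.25, 117.63], [-171.15, -9.14], [-177.46, 177.46]. Speed limits (degrees/s): [159.86, 159.86, 180, 180, 180, 180].

INTERFACE

Orientations are given as a 3x3 rotation matrix whose columns are the frame's x, y, z axes.
In Python, from station import r gives the robot as it stands.
- The arm moves only by the tool servo_tool, never from a script. Its argument "commands" is a list that holds one entry, the list of rows, each a list of 7 numbers: the closure, from 0 (fully open) to 1 (shut), then the shift along the tool's x, y, z in mm, then the turn, a rotation vector about the tool's x, y, z in rad. In form: [[[claw, x, y, z, ax, ay, az], ...]]. A call has exactly 5 rows; each row is the pose to reach, as a shift and turn from the pose commanded when the call began, along the tool's axes at that moment; what a row does not reach only later rows make up. A row lasts 1/10 s, in which the tool goes at most 50 mm and 8.59 degrees, less where a joint would pass 70% of its speed; a pose out of reach is approached as far as the arm can. A call with a gripper value outside its range is refused whole. The fingers move at their own pace and stop on an object; the grip force is fixed at half the most. Time passes only in rows, so rows that repeat a pose let the fingers close, or fill a call up. It gives the time, the measured TCP pose, the force, the opening and the grip force at its end, in the units of the state.
- r.sense(): the state, without advancing time (a new reading comes with each control period).
- r.capture(name): name is "scene" or "top" or "wrist"; returns a dict with "pixels" (400x640x3 uint8, red, green, blue), "camera_matrix" (3x3 intrinsics, pixels), "R" (3x3) and "t" (3): a world point X has camera coordinates R X + t. Camera axes: x right, y down, z forward; pixel columns grow to the right and rows downward; lengths in m; the calibration is good to about 2 mm. A picture is of the moment at which its call begins. There is no depth.
- r.finish_job(): hands the job in; it is judged then, once.
The state is a dict: "time_s": time; "joints": joint angles; "joint_velocities": joint speeds; "effort": joint torques, N m; "tcp_pos": TCP position; "ee_rot": TCP orientation; "wrist_force": force on the tool from outside, world axes, zero at the start; "moment": the same for the moment, N m; "gripper_width": opening from 0.0 (shut) to 1.0 (fully open); "gripper_force": force on a finger pad.
Only numpy, scipy, OpenCV 4.12 (cv2) and the standard library are available. Lean on these libraries where they do the work, as an engineer would, in place of code of your own. Each camera call takes 0.05 s, during which the arm holds its last target. There are 200 camera calls.

TASK

A brake caliper is clamped in the bench vise with a ratcheting piston spreader in its mouth; the spreader was wound shut to get it in, so its red direction lever is still set to close. Flip the lever over to spread and work the handle to and fro until the piston is pressed fully home, then flip the lever back to close and work the handle again to back the screw off about a quarter turn, so that the tool sits loose and can be lifted out later. Leave the lever set to close, the piston home, and the spray can and the grease jar beside the vise standing where they are.

Things in the scene. Friction and masses are not known exactly. Their poses are not given: they have to be found in the camera images.
- lever (a joint): Direction lever on the handle's head, rad: -0.5 = close (start), +0.5 = spread; + turns to the handle's +y side, and it leans the way the handle drives. Snaps over its middle and stays; 3 N at the tab flips it, more if the handle is still loaded (ease it back a little). It may rest at 0.25, pawl on a tooth's crest, and drops in as the handle moves; it rattles from 0.25 to 0.5 in use.
- handle (a joint): Swing of the handle, rad: 0 = straight down the slope (-x of spreader_axis), + = counter-clockwise from above, to the robot's right. Range -1.05 to 1.05, starts at 0 to 0.5, stays where left (2.5 N at the grip). With the lever at spread a + swing turns the screw (6 N) and a - swing ratchets freely; at close the other way round. 24 teeth: up to 0.26 rad of each stroke is lost.
- screw (a joint): Turn of the spreader's screw, rad: 0 = wound fully shut (start, hard stop), 2.51 = spread by 4 mm, piston home (hard stop: the handle then goes no farther in its driving direction). 10 mm of travel per turn.
- piston (a joint): How far the piston is pressed into the caliper, m: 0.0004 to 0.001 at the start, 0.004 = fully home. The spreader's plate only pushes it; it stays in when the screw is backed off.
- spreader_axis (a point): Centre of the spreader's round dark head (74 mm diameter, 21 mm thick), fixed on the caliper 235 mm above the table. z is the handle's turning axis: it leans 45 degrees from vertical, over towards the robot; -x points to the robot, 45 degrees down the slope; y is level, to the robot's left.
- caliper: Grey aluminium caliper, same origin and axes as spreader_axis. In these axes: claw (two fingers above the head) x -45 to +60, y -35 to +35 mm, z +18 to +37 mm at its front edge, rising to +60 mm from x -4 mm back: no room for a hand straight above the lever; bridge x +38 to +60 mm; housing and two ears (y up to +-76 mm) below z -34 mm. Fixed in the vise.
- vise: Blue bench vise, origin on the table under its middle; the spreader's head is 50 mm in front of it (-x, towards the robot). Jaws 100 mm wide (x +-50 mm), top 168 mm high, y -110 to +82 mm; beyond them slide and screw to y +216 mm, 115 mm high, with a slanting 11 mm bar at y +203 mm, up to 175 mm high. Fixed.
- handle_grip (a point): Point on the black round grip (27 mm thick, 104 to 230 mm out from the turning axis), 150 mm out. x points outward along the handle, z along the turning axis; y then is the robot's right. Nearer in, a steel neck 17 mm thick, and 21 to 71 mm out a block 44 mm wide, its top face 9 mm above this point's level (along z).
- lever_tab (a point): Middle of the lever's red upright thumb tab, 10 long (x), 6 wide (y), 13 mm tall (z): from 10 to 23 mm above the level of handle_grip along z. 19 mm out (x) from the lever's pivot, which lies on the handle's middle line 47 mm from the turning axis. Flipping moves it 18 mm sideways, from -9 to +9 mm off that line.
- spray_can: Green and silver spray can standing on the table left of the vise, 66 mm diameter, 205 mm tall, origin under its centre. Bystander.
- grease_jar: Blue jar with a white lid standing on the table right of the vise, 72 mm diameter, 68 mm tall, origin under its centre. Bystander.

How it is judged:
By the outcome, as a careful person would: the job done as asked, in the order asked, and still so for the second after the job is handed in, with the robot touching nothing.
It also fails if it takes over 61 s, if anything falls off the work surface, if the arm or the gripper's body presses on something with over 40 N, if the wrist force passes 120 N, or if a joint passes its speed limit or range.

## Working session

There is one attempt and no reset: what is moved stays moved. The work goes in short steps, Python scripts to look and compute and a tool call to move; the robot and the scene stay as the last step left them, time stands still between calls to the robot, and variables do not carry over. Pictures are saved under pics/ and viewed, at most 10 in all, crops included, and the job is handed in when it is done.

Besides the shell and the picture viewer there is one more tool, called after "Call:" by a JSON object that holds its "op" and its "data". servo_tool: Moves the arm, as the interface text tells. Its arguments: {"type":"object","properties":{"commands":{"type":"array","items":{"type":"array","items":{"type":"array","items":{"type":"number"}}}}},"required":["commands"]}

```bash
ls; mkdir -p pics; cat > h.py <<'E'
import numpy as np, cv2
from station import r
def shot(n,f):
    c=r.capture(n); cv2.imwrite('pics/%s.png'%f,c['pixels'][:,:,::-1]); np.savez('pics/%s.npz'%f,**c); return c
E
python3 - <<'E'
from h import *
for n in('scene','top','wrist'):
    c=shot(n,n+'0'); print(n,c['camera_matrix'].tolist(),np.round(-c['R'].T@c['t'],3),np.round(c['R'],2).tolist())
a=np.vstack([cv2.imread('pics/scene0.png'),cv2.imread('pics/top0.png')])
cv2.imwrite('pics/both0.png',cv2.resize(a,(480,600),interpolation=cv2.INTER_AREA))
print(r.sense())
E
```

```text
pics
scene [[378.9550761581052, 0.0, 328.18913158301314], [0.0, 378.9550761581052, 198.42274211518435], [0.0, 0.0, 1.0]] [1.291 0.244 0.607] [[-0.3, 0.95, 0.02], [0.51, 0.18, -0.84], [-0.8, -0.24, -0.54]]
top [[462.96030331296095, 0.0, 326.1223985349637], [0.0, 462.96030331296095, 204.22890352404985], [0.0, 0.0, 1.0]] [0.451 0.054 1.337] [[-0.03, -1.0, -0.0], [-0.99, 0.03, -0.16], [0.16, -0.0, -0.99]]
wrist [[283.39023017365224, 0.0, 320.8531351420354], [0.0, 283.39023017365224, 201.09787905712236], [0.0, 0.0, 1.0]] [0.239 0.581 0.385] [[-0.28, -0.96, 0.0], [-0.93, 0.27, 0.24], [-0.23, 0.07, -0.97]]
{'time_s': 0.15, 'joints': array([ 8.84414493e+01,  2.20803778e+01,  3.97532161e-01, -1.99937139e-02,
       -6.84094453e+01, -1.48171377e+01]), 'joint_velocities': array([-0.04763869, -0.24898088,  0.16000442,  0.06557743,  0.03710682,
       -0.15647835]), 'effort': array([-5.46381500e-07, -3.91052914e+01,  1.87587243e+01,  4.22234327e+00,
        1.23925233e-02, -1.42713006e-04]), 'tcp_pos': array([0.17606771, 0.59924101, 0.23271352]), 'ee_rot': array([[ 9.59397425e-01, -2.82057521e-01, -3.68162571e-04],
       [-2.82057744e-01, -9.59396094e-01, -1.60133881e-03],
       [ 9.84559231e-05,  1.64016344e-03, -9.99998650e-01]]), 'wrist_force': array([0.42925222, 0.15795205, 0.48421414]), 'moment': array([ 0.01396028, -0.001884  , -0.00647288]), 'gripper_force': 0.0, 'gripper_width': 0.9973007650150187}
```

View pics/scene0.png

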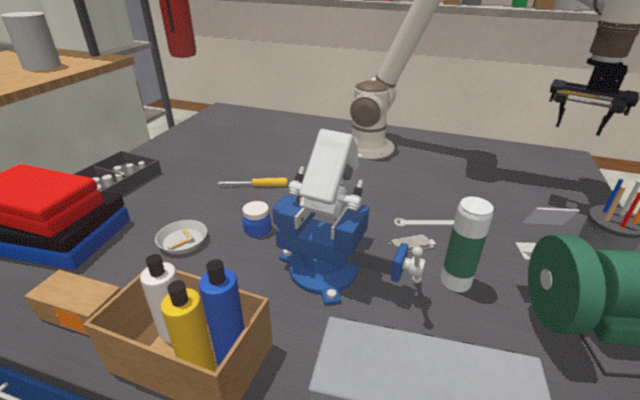

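View pics/top0.png

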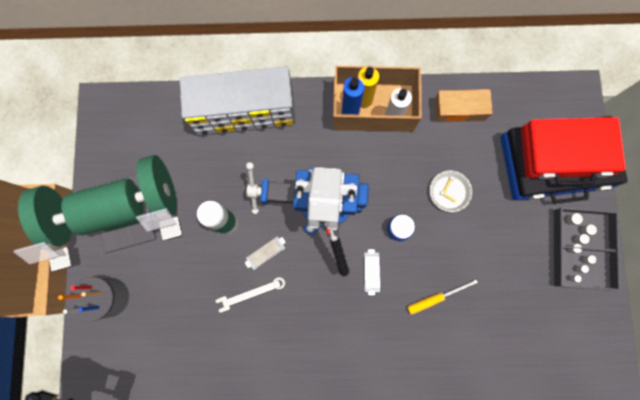

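The scene view shows the vise from behind, with the can at its right. In the top view the head is near pixel (325,222), the handle grip runs (333,240)-(344,272), the red lever is near (327,233), the can is at (212,215) and the jar at (402,228). I'll zoom in on that.

```bash
python3 - <<'E'
from h import *
a=cv2.imread('pics/top0.png')[150:290,270:410]
cv2.imwrite('pics/crop0.png',cv2.resize(a,(600,600),interpolation=cv2.INTER_CUBIC))
E
```

```text
(no output)
```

View pics/crop0.png

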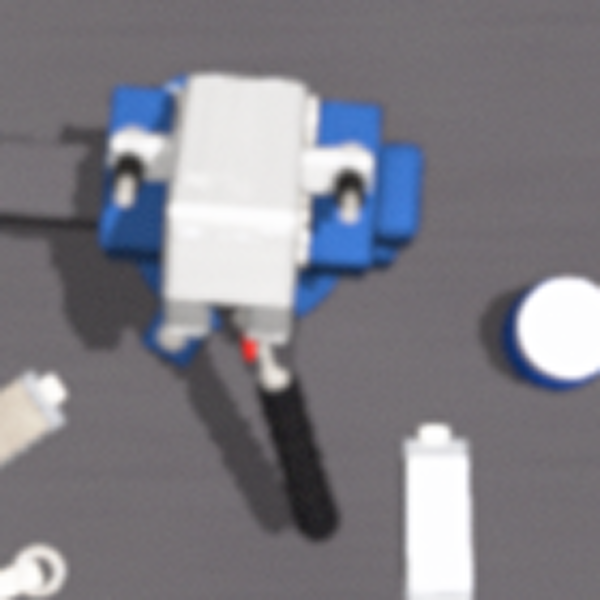

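The crop shows: claw rear corners (190,75)/(305,82), crease (168,207)/(305,212), front edge (165,300)/(292,308), grip start (275,385), grip end (318,530), red tab (250,350). I'll fit the pose from these.

```bash
cat >> h.py <<'E'
def axes(yaw):
    s=np.sqrt(.5); c,n=np.cos(yaw),np.sin(yaw)
    Z=np.array([[c,-n,0],[n,c,0],[0,0,1]])
    return Z@np.array([[s,0,-s],[0,1,0],[s,0,s]])
def hp(p,out,side,up):  # p=hx,hy,yaw,q,h ; handle frame x out,y robot's right,z
    A=axes(p[2]); q=p[3]
    return np.array([p[0],p[1],.235])+A@np.array([-np.cos(q)*out+np.sin(q)*side,-np.sin(q)*out-np.cos(q)*side,p[4]+up])
def sp(p,v): return np.array([p[0],p[1],.235])+axes(p[2])@np.array(v,float)
def proj(c,X):
    u=c['camera_matrix']@(c['R']@X+c['t']); return u[:2]/u[2]
E
python3 - <<'E'
from h import *
from scipy.optimize import least_squares
c=dict(np.load('pics/top0.npz'))
f=lambda u,v:np.array([270+u*.23333,150+v*.23333])
cl=[((60,35,60),(190,75)),((60,-35,60),(305,82)),((-4,35,60),(168,207)),((-4,-35,60),(305,212)),((-45,35,37),(165,300)),((-45,-35,37),(292,308))]
def res(x):
    p=np.r_[x,0]
    e=[proj(c,sp(p,np.array(a)/1000))-f(*b) for a,b in cl]
    e+=[proj(c,hp(p,.228,0,0))-f(318,528),proj(c,hp(p,.104,0,0.005))-f(275,382)]
    return np.ravel(e)
s=least_squares(res,[.6,.05,0,.3],loss='soft_l1'); print(s.x,np.round(res(s.x).reshape(-1,2),1).tolist())
p=np.r_[s.x,0]
print('tab pred',proj(c,hp(p,.064,-.009,.016)),f(250,350))
def ray(u,v,z):
    d=c['R'].T@np.linalg.inv(c['camera_matrix'])@[u,v,1]; o=-c['R'].T@c['t']; return o+d*(z-o[2])/d[2]
print('can',ray(211,214,.205),'jar',ray(402,227,.068))
E
```

```text
[ 0.67259888  0.043752   -0.23741197  0.33650407] [[-1.1, 8.9], [2.5, 13.6], [0.4, 0.9], [-2.1, 6.0], [0.7, -12.5], [-0.7, -8.4], [-0.5, -15.1], [1.3, -16.7]]
tab pred [328.5251758  212.47093791] [328.3325 231.6655]
can [0.61872248 0.335057   0.205     ] jar [ 0.58834695 -0.15763722  0.068     ]
```

```bash
cat > fit.py <<'E'
from h import *
from scipy.optimize import least_squares
c=dict(np.load('pics/top0.npz'))
f=lambda u,v:np.array([270+u*.23333,150+v*.23333])
cl=[((60,35,60),(168,207)),((60,-35,60),(307,212)),((-4,35,60),(165,302)),((-4,-35,60),(293,308))]
def res(x):
    p=x
    e=[proj(c,sp(p,np.array(a)/1000))-f(*b) for a,b in cl]
    e+=[proj(c,hp(p,.228,0,0))-f(318,530),proj(c,hp(p,.104,0,0.005))-f(275,382),.5*(proj(c,hp(p,.066,-.009,.020))-f(250,348))]
    return np.r_[np.ravel(e),x[4]*100]
s=least_squares(res,[.6,.05,0,.3,0],loss='soft_l1'); print(s.x,np.round(res(s.x)[:-1].reshape(-1,2),1).tolist())
p=s.x; np.save('p.npy',p)
print('tab',hp(p,.066,-.009,.0165),'grip',hp(p,.15,0,0))
E
python3 fit.py
```

```text
[ 0.62917254  0.05260177 -0.08994855  0.26926825  0.00259419] [[0.2, -0.5], [-1.0, 0.2], [0.2, -0.1], [0.6, 0.4], [-0.0, -0.6], [0.1, 0.2], [-0.6, 0.5]]
tab [0.568436   0.04916163 0.20182129] grip [0.52193044 0.02220825 0.13459036]
```

```bash
cat >> h.py <<'E'
from scipy.spatial.transform import Rotation as Ro
P=np.load('p.npy') if __import__('os').path.exists('p.npy') else None
def tgt(p,out,side,up,a,back=0,q=None):
    p=p.copy(); p[3]=p[3] if q is None else q
    o=np.zeros(3); z0=hp(p,0,0,0); Z=hp(p,0,0,1)-z0; O=hp(p,1,0,0)-z0; Y=hp(p,0,1,0)-z0
    a=np.radians(a); z=-np.cos(a)*Z-np.sin(a)*O; x=np.cross(Y,z)
    return hp(p,out,side,up)-back*z, np.c_[x,Y,z]
def plan(T,s=None):
    s=s or r.sense(); R=s['ee_rot']
    print('shift mm',np.round(R.T@(T[0]-s['tcp_pos'])*1000,1),'turn',np.round(Ro.from_matrix(R.T@T[1]).as_rotvec(),3),'tcp',np.round(T[0],3))
def st():
    s=r.sense(); print('t',s['time_s'],'j',np.round(s['joints'],1),'tcp',np.round(s['tcp_pos'],4),'F',np.round(s['wrist_force'],1),'w',round(s['gripper_width'],3),round(s['gripper_force'],1)); return s
def where(p,s=None):
    s=s or r.sense(); d=s['tcp_pos']-hp(p,0,0,0); z0=hp(p,0,0,0)
    print('in handle frame (mm): out,side,up',np.round([d@(hp(p,*e)-z0)*1000 for e in np.eye(3)],1))
E
python3 - <<'E'
from h import *
T=tgt(P,.066,-.003,.022,20,.12); plan(T)
E
```

```text
shift mm [426.5 455.  -25.1] turn [ 0.051  1.135 -0.451] tcp [0.457 0.042 0.259]
```

Call:
{"op": "servo_tool", "data": {"commands": [[[0.65,240,256,-15,0,0,0],[0.65,240,256,-15,0,0,0],[0.65,240,256,-15,0,0,0],[0.65,240,256,-15,0,0,0],[0.65,240,256,-15,0,0,0]]]}}

```text
time_s: 0.65
tcp_pos: [0.2891, 0.3746, 0.2441]
ee_rot: [[0.96, -0.281, -0.0], [-0.281, -0.96, -0.0], [-0.0, 0.0, -1.0]]
wrist_force: [1.0, 0.2, 0.3]
gripper_width: 0.629
gripper_force: 0.0
```

Call:
{"op": "servo_tool", "data": {"commands": [[[0.65,186,199,-60,0,0,0],[0.65,186,199,-60,0,0,0],[0.65,186,199,-60,0,0,0],[0.65,186,199,-60,0,0,0],[0.65,186,199,-60,0,0,0]]]}}

```text
time_s: 1.15
tcp_pos: [0.3985, 0.1565, 0.2986]
ee_rot: [[0.96, -0.281, 0.0], [-0.281, -0.96, 0.001], [0.0, -0.001, -1.0]]
wrist_force: [0.9, 0.3, -0.8]
gripper_width: 0.357
gripper_force: 0.0
```

```bash
python3 - <<'E'
from h import *
st(); plan(tgt(P,.066,-.003,.022,20,.12))
E
```

```text
t 1.15 j [ 43.4  -0.4 -18.5  -0.  -71.8  30.3] tcp [0.3985 0.1565 0.2986] F [ 0.9  0.3 -0.8] w 0.357 0.0
shift mm [88.1 93.1 39.9] turn [ 0.048  1.134 -0.452] tcp [0.457 0.042 0.259]
```

Call:
{"op": "servo_tool", "data": {"commands": [[[0.65,60,93,-20,0.048,1.134,-0.452],[0.65,60,93,-20,0.048,1.134,-0.452],[0.65,60,93,-20,0.048,1.134,-0.452],[0.65,60,93,-20,0.048,1.134,-0.452],[0.65,60,93,-20,0.048,1.134,-0.452]]]}}

```text
time_s: 1.65
tcp_pos: [0.4306, 0.05, 0.3194]
ee_rot: [[0.786, -0.034, 0.617], [0.01, -0.998, -0.068], [0.618, 0.06, -0.784]]
wrist_force: [1.9, -1.3, 2.0]
gripper_width: 0.35
gripper_force: 0.0
```

```bash
python3 - <<'E'
from h import *
st(); plan(tgt(P,.066,-.003,.022,20,.12))
E
```

```text
t 1.65 j [ 39.8 -18.4 -53.7  48.8 -36.5  13.7] tcp [0.4306 0.05   0.3194] F [ 1.9 -1.3  2. ] w 0.35 0.0
shift mm [-16.9   3.   64.5] turn [ 0.025  0.464 -0.188] tcp [0.457 0.042 0.259]
```

Call:
{"op": "servo_tool", "data": {"commands": [[[0.65,-17,3,64,0.025,0.464,-0.188],[0.65,-17,3,64,0.025,0.464,-0.188],[0.65,-17,3,64,0.025,0.464,-0.188],[0.65,-17,3,64,0.025,0.464,-0.188],[0.65,-17,3,64,0.025,0.464,-0.188]]]}}

```text
time_s: 2.15
tcp_pos: [0.4686, -0.0696, 0.385]
ee_rot: [[0.486, -0.414, 0.77], [-0.297, -0.907, -0.299], [0.822, -0.084, -0.563]]
wrist_force: [1.0, 0.2, 0.2]
gripper_width: 0.346
gripper_force: 0.0
```

```bash
python3 - <<'E'
from h import *
s=st(); plan(tgt(P,.066,-.003,.022,20,.12)); where(P)
c=shot('wrist','w1')
for e in [(.104,0,0),(.228,0,0),(.066,-.009,.0165),(.066,.009,.0165)]: print(np.round(proj(c,hp(P,*e)),1))
for e in [(-45,35,37),(-45,-35,37),(-45,35,18),(-45,-35,18)]: print(np.round(proj(c,sp(P,np.array(e)/1000)),1))
cv2.imwrite('pics/w1c.png',cv2.resize(c['pixels'][:,:,::-1],(800,500),interpolation=cv2.INTER_CUBIC))
E
```

```text
t 2.15 j [ -3.2 -19.4 -58.1 101.6 -15.2 -28.3] tcp [ 0.4686 -0.0696  0.385 ] F [1.  0.2 0.2] w 0.346 0.0
shift mm [-142.9  -86.1   28.7] turn [ 0.326  0.17  -0.499] tcp [0.457 0.042 0.259]
in handle frame (mm): out,side,up [ 35.5 131.4 208.8]
[234.9 321. ]
[288.3 395.7]
[208.6 306.3]
[221.8 297.4]
[158.8 309.3]
[222.3 287. ]
[165.2 302.8]
[224.9 282. ]
```

View pics/w1c.png

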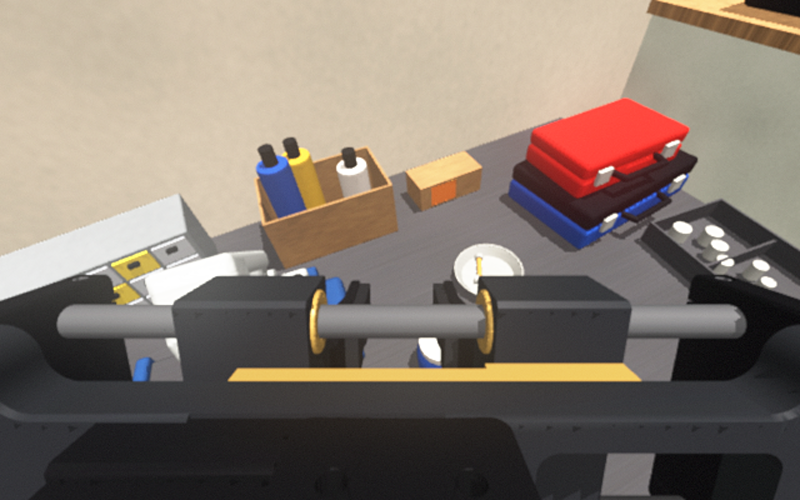

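The wrist view is tilted off towards the right: the arm ran into its wrist and elbow limits. I'll fit a kinematic model so I can plan reachable poses.

```bash
cat > kin.py <<'E'
from h import *
from scipy.optimize import least_squares
D=[([88.442,22.042,.453,0,-68.411,-14.817],[.176,.6,.234]),([43.4,-.4,-18.5,0,-71.8,30.3],[.3985,.1565,.2986]),
([39.8,-18.4,-53.7,48.8,-36.5,13.7],[.4306,.05,.3194]),([-3.2,-19.4,-58.1,101.6,-15.2,-28.3],[.4686,-.0696,.385])]
E=lambda a,ang:Ro.from_euler(a,ang,degrees=True).as_matrix()
LO=np.array([-179.83,-69.29,-61.27,-181.25,-171.15,-177.46]);HI=np.array([179.83,118.12,80.66,117.63,-9.14,177.46])
def fk(j,k,s4=1,s6=1):
    A=E('y',j[1]); B=E('y',j[1]-j[2]); W=B@E('x',s4*j[3])@E('y',-j[4])
    Z=E('z',j[0])
    p=Z@(np.array([0,k[0],k[1]])+A@[k[2],0,k[3]]+B@[k[4],0,0]+W@[k[5],0,0])
    C=np.array([[0,0,1],[0,-1,0],[1,0,0]])
    return p,Z@W@E('x',s6*j[5])@C
if __name__=='__main__':
  Rs=r.sense(); D[3]=(Rs['joints'],Rs['tcp_pos'])
  for s4 in(1,-1):
    f=lambda k:np.r_[np.ravel([fk(j,k,s4)[0]-p for j,p in D])*1000, (k-[ -.16,.3,0,.4,.4,.25])*3]
    s=least_squares(f,[-.16,.3,0,.4,.4,.25]); print(s4,np.round(s.x,4),np.round(f(s.x)[:-6],1))
    for s6 in(1,-1): print(s6,np.round(fk(D[3][0],s.x,s4,s6)[1]-Rs['ee_rot'],2).tolist())
E
python3 kin.py
```

```text
1 [-0.1824  0.2391  0.196   0.3529  0.2745  0.1809] [ 21.8 -35.8 -23.2  57.2  23.5  28.6 -76.6 113.   15.9 -54.6 -86.7 -21.4]
1 [[-0.18, -0.08, 0.04], [-0.64, 0.66, 0.52], [-0.74, -0.74, -0.0]]
-1 [[-0.75, -0.09, 0.04], [-0.4, 1.57, 0.52], [-1.47, -0.43, -0.0]]
-1 [-0.1052  0.2494  0.16    0.4198  0.2942  0.2553] [ -55.   -23.6  -19.2   -8.5   67.4   24.9   -6.5   17.7    8.5  -40.
 -124.1  -14.3]
1 [[-0.63, 1.07, -0.0], [1.06, 1.47, -0.0], [-1.47, 0.6, -0.0]]
-1 [[-0.03, 0.92, -0.0], [1.21, 0.58, -0.0], [-0.74, 0.91, -0.0]]
```

```bash
cat > kin.py <<'E'
from h import *
import json,os
from scipy.optimize import least_squares
E=lambda a,ang:Ro.from_euler(a,ang,degrees=True).as_matrix()
LO=np.array([-179.83,-69.29,-61.27,-181.25,-171.15,-177.46]);HI=np.array([179.83,118.12,80.66,117.63,-9.14,177.46])
C=np.array([[0,0,1],[-1,0,0],[0,-1,0.]])
def fk(j,k):
    A=E('y',j[1]); B=E('y',j[1]-j[2]); X=B@E('x',-j[3]); W=X@E('y',-j[4]); Z=E('z',j[0])
    p=Z@(np.array([k[0],k[1],k[2]])+A@[0,0,k[3]]+B@[k[4],0,k[5]]+X@[0,k[6],k[7]]+W@[k[8],0,k[9]])
    return p,Z@W@E('x',-j[5])@C
def log():
    D=json.load(open('log.json')); s=r.sense(); D.append([list(s['joints']),list(s['tcp_pos'])]); json.dump(D,open('log.json','w'))
def fit(pr=1):
    D=json.load(open('log.json'))
    k0=np.array([0,0,.25,.35,.35,0,0,0,.25,0]); w=np.r_[1,.2]
    f=lambda k:np.r_[np.ravel([fk(j,k)[0]-p for j,p in D])*1000,(k-k0)*5]
    best=min((least_squares(f,k0+np.random.default_rng(i).normal(0,.1,10)) for i in range(8)),key=lambda s:s.cost)
    if pr: print('k',np.round(best.x,4),'res',np.round(f(best.x)[:-10].reshape(-1,3),1).tolist())
    np.save('k.npy',best.x); return best.x
def ik(T,k,j0=None,n=30):
    j0=r.sense()['joints'] if j0 is None else np.array(j0)
    def f(j):
        p,R=fk(j,k); return np.r_[(p-T[0])*1000,Ro.from_matrix(R.T@T[1]).as_rotvec()*300,(j-j0)*1e-3]
    rng=np.random.default_rng(0); out=[]
    for i in range(n):
        x0=np.clip(j0+(rng.normal(0,40,6) if i else 0),LO+1,HI-1)
        s=least_squares(f,x0,bounds=(LO,HI)); e=np.abs(s.fun[:6]).max()
        if e<.5 and not any(np.abs(s.x-o).max()<1 for o in out): out.append(s.x)
        if i==0: near=(np.round(s.x,1),round(e,1))
    return near,[np.round(o,1) for o in out]
if __name__=='__main__':
    if not os.path.exists('log.json'):
        json.dump([([88.442,22.042,.453,0,-68.411,-14.817],[.176,.6,.234]),([43.4,-.4,-18.5,0,-71.8,30.3],[.3985,.1565,.2986]),
([39.8,-18.4,-53.7,48.8,-36.5,13.7],[.4306,.05,.3194])],open('log.json','w'))
    log(); k=fit()
    s=r.sense(); print('R err',np.round(fk(s['joints'],k)[1]-s['ee_rot'],2).tolist())
E
python3 kin.py
```

```text
k [ 2.900e-03 -7.000e-04  1.541e-01  5.658e-01  4.165e-01  3.500e-03
 -1.591e-01  1.000e-04  2.951e-01  6.000e-04] res [[0.2, -0.1, -0.4], [-0.1, 0.2, 0.3], [-0.1, 0.0, 0.2], [0.0, -0.1, -0.1]]
R err [[-0.0, -0.0, -0.0], [-0.0, 0.0, -0.0], [-0.0, 0.0, -0.0]]
```

Call:
{"op": "servo_tool", "data": {"commands": [[[0.65,-60,-100,0,0,-0.3,-0.4],[0.65,-60,-100,0,0,-0.3,-0.4],[0.65,-60,-100,0,0,-0.3,-0.4],[0.65,-60,-100,0,0,-0.3,-0.4],[0.65,-60,-100,0,0,-0.3,-0.4]]]}}

```text
time_s: 2.7
tcp_pos: [0.4801, 0.044, 0.341]
ee_rot: [[0.812, -0.134, 0.567], [0.015, -0.968, -0.249], [0.583, 0.211, -0.785]]
wrist_force: [0.6, -0.3, 1.6]
gripper_width: 0.355
gripper_force: 0.0
```

```bash
python3 - <<'E'
from kin import *
st(); log(); k=fit()
for a in(0,10,20):
  for n,T in(('tab',tgt(P,.066,-.003,.022,a,.0)),('stand',tgt(P,.066,-.003,.022,a,.08))):print(a,n,*ik(T,k,n=12))
E
```

```text
t 2.7 j [ 38.9  -9.9 -45.1  49.1 -46.8  15. ] tcp [0.4801 0.044  0.341 ] F [ 0.6 -0.3  1.6] w 0.355 0.0
k [ 2.600e-03 -7.000e-04  1.578e-01  5.657e-01  4.179e-01  9.000e-04
 -1.591e-01  8.000e-04  2.963e-01  3.000e-04] res [[0.2, -0.2, -0.4], [-0.1, 0.3, 0.3], [-0.1, -0.2, 0.1], [-0.0, -0.0, -0.2], [0.2, 0.2, 0.2]]
0 tab (array([  2.1,   3.3, -52.8, 117.6,  -9.6, -18.5]), np.float64(35.8)) []
0 stand (array([  4.2,  -6.8, -57.9, 112.1,  -9.1, -13.8]), np.float64(13.3)) []
10 tab (array([  5.8,   2.2, -53.4, 117.6, -15.1, -21.8]), np.float64(71.2)) []
10 stand (array([  5.1,  -8.8, -59.3, 117.6, -12.6, -20.3]), np.float64(50.7)) []
20 tab (array([ 11.2,   1.9, -54.8, 117.6, -24. , -27.5]), np.float64(101.1)) []
20 stand (array([ 11.4,  -9.2, -61.3, 117.6, -21.8, -26. ]), np.float64(83.4)) []
```

```bash
cat >> kin.py <<'E'
def dirR(el,az,roll=0):
    e,a=np.radians(el),np.radians(az)
    z=np.array([np.cos(e)*np.cos(a),np.cos(e)*np.sin(a),-np.sin(e)]); y=np.array([np.sin(a),-np.cos(a),0])
    return np.c_[np.cross(y,z),y,z]@E('z',roll)
def ik1(T,k,seeds):
    best=None
    for x0 in seeds:
        f=lambda j:np.r_[(fk(j,k)[0]-T[0])*1000,Ro.from_matrix(fk(j,k)[1].T@T[1]).as_rotvec()*300]
        s=least_squares(f,np.clip(x0,LO+1,HI-1),bounds=(LO,HI),max_nfev=60); e=np.abs(s.fun).max()
        if best is None or e<best[0]-.3: best=(e,s.x)
        if e<.3: break
    return best
E
python3 - <<'E'
from kin import *
k=np.load('k.npy'); s=r.sense()['joints']
X=hp(P,.066,-.003,.022)
seeds=[s,[10,0,-50,100,-15,-20],[40,10,-30,40,-40,15],[60,20,-20,-30,-40,0],[20,10,-40,-90,-30,0]]
for el in(35,45,55,65):
    for az in(-30,-10,0,10,20,30,45,60):
        b=ik1((X,dirR(el,az)),k,seeds); print(el,az,round(b[0],1),np.round(b[1],0))
E
```

```text
35 -30 5.0 [ 15.  10. -58. 118. -41. -65.]
35 -10 42.6 [ 10.   4. -55. 118. -25. -45.]
35 0 42.2 [ -1.   5. -28. -88.  -9. 177.]
35 10 10.0 [  1.   5. -27. -83.  -9. 177.]
35 20 0.0 [  2.   5. -26. -71. -15. 171.]
35 30 1.7 [  -5.    8.  -23.  -73.  -29. -177.]
35 45 0.0 [ -10.   12.  -18.  -68.  -46. -171.]
35 60 0.0 [ -12.   17.  -11.  -64.  -60. -165.]
45 -30 0.0 [ 16.   8. -55. 103. -32. -51.]
45 -10 22.8 [  4.   4. -54. 118. -14. -39.]
45 0 34.4 [  2.   3. -53. 118.  -9. -30.]
45 10 40.7 [ 16.   5. -32. -25.  -9. 110.]
45 20 8.6 [ 17.   5. -32. -26.  -9. 118.]
45 30 0.0 [  9.   6. -24. -43. -22. 146.]
45 45 0.0 [ -0.  10. -17. -51. -40. 169.]
45 60 1.4 [  -5.   15.  -11.  -52.  -55. -177.]
55 -30 0.0 [ 24.   8. -49.  71. -29. -27.]
55 -10 0.2 [  6.   5. -53. 102.  -9. -25.]
55 0 13.2 [ 15.   4. -51.  69.  -9.   9.]
55 10 10.0 [ 21.   5. -45.  32.  -9.  49.]
55 20 0.0 [ 21.   5. -37.   3. -13.  86.]
55 30 0.0 [ 15.   7. -26. -20. -25. 121.]
55 45 0.0 [  7.  10. -17. -34. -39. 149.]
55 60 0.0 [  3.  13. -11. -38. -52. 168.]
65 -30 0.0 [ 28.   9. -38.  39. -35.   1.]
65 -10 0.0 [ 26.   7. -40.  34. -26.  26.]
65 0 0.0 [ 25.   7. -38.  25. -25.  44.]
65 10 0.0 [ 23.   7. -34.  13. -25.  66.]
65 20 0.0 [ 21.   8. -29.   1. -29.  88.]
65 30 0.0 [ 18.   9. -23.  -9. -34. 109.]
65 45 0.0 [ 13.  11. -17. -19. -43. 134.]
65 60 0.0 [  9.  13. -11. -25. -52. 154.]
```

```bash
python3 - <<'E'
from kin import *
k=np.load('k.npy'); s=r.sense()['joints']
W=(np.array([.47,0,.33]),dirR(65,25,180)); b=ik1(W,k,[[21,5,-35,0,-30,-90]]); print('W',round(b[0],1),np.round(b[1],1)); plan(W)
X=hp(P,.068,-.003,.024)
A=axes(P[2])
for el in(35,38,42):
  for az in(20,25,30,35):
    R=dirR(el,az,180); print(el,az,'dir in spreader',np.round(A.T@R[:,2],2),'xaxis',np.round(A.T@R[:,0],2))
    j=b[1]
    for back in(.12,.06,0):
        c=ik1((X-back*R[:,2],R),k,[j]); j=c[1]; print('   ',back,round(c[0],1),np.round(c[1],0))
E
```

```text
W 0.0 [ 17.8  -8.2 -23.5  -4.  -49.9 -80.9]
shift mm [-15.3  41.7  13.9] turn [-0.187 -0.651  2.676] tcp [0.47 0.   0.33]
35 20 dir in spreader [ 0.12  0.35 -0.93] xaxis [-0.95 -0.24 -0.21]
    0.12 2.3 [ 15. -12. -40. -33.  -9. -55.]
    0.06 0.0 [  7.  -3. -31. -55. -13. -29.]
    0 0.0 [  2.   5. -26. -71. -15.  -9.]
35 25 dir in spreader [ 0.1   0.41 -0.91] xaxis [-0.93 -0.29 -0.23]
    0.12 0.0 [ -1.  -9. -31. -54. -27. -24.]
    0.06 0.0 [ -1.  -1. -28. -63. -24. -14.]
    0 0.0 [ -2.   6. -25. -72. -23.  -3.]
35 30 dir in spreader [ 0.07  0.47 -0.88] xaxis [-0.91 -0.33 -0.25]
    0.12 0.0 [ -9.  -6. -27. -59. -37. -12.]
    0.06 0.0 [ -6.   0. -26. -65. -32.  -6.]
    0 0.0 [ -4.   7. -23. -72. -29.   1.]
35 35 dir in spreader [ 0.04  0.53 -0.85] xaxis [-0.89 -0.37 -0.27]
    0.12 0.0 [-14.  -3. -24. -61. -45.  -5.]
    0.06 0.0 [-10.   2. -24. -66. -39.  -1.]
    0 0.0 [ -7.   9. -22. -71. -35.   4.]
38 20 dir in spreader [ 0.07  0.33 -0.94] xaxis [-0.95 -0.26 -0.16]
    0.12 5.9 [ 18. -12. -42. -19.  -9. -70.]
    0.06 3.1 [ 14.  -3. -34. -39.  -9. -48.]
    0 0.0 [ 10.   5.
[... 721 characters left out ...]
2.  -9. -92.]
    0.06 7.3 [ 17.  -4. -37. -21.  -9. -67.]
    0 6.3 [ 14.   5. -30. -39.  -9. -48.]
42 25 dir in spreader [-0.02  0.37 -0.93] xaxis [-0.93 -0.34 -0.12]
    0.12 0.0 [ 12. -10. -33. -27. -22. -55.]
    0.06 0.0 [ 11.  -3. -31. -35. -18. -47.]
    0 0.0 [ 10.   5. -27. -45. -15. -36.]
42 30 dir in spreader [-0.04  0.43 -0.9 ] xaxis [-0.91 -0.39 -0.14]
    0.12 0.0 [  2.  -8. -27. -40. -33. -36.]
    0.06 0.0 [  4.  -1. -26. -45. -27. -30.]
    0 0.0 [  5.   6. -24. -52. -23. -23.]
42 35 dir in spreader [-0.07  0.48 -0.87] xaxis [-0.89 -0.43 -0.16]
    0.12 0.0 [ -4.  -5. -23. -46. -41. -24.]
    0.06 0.0 [ -1.   1. -23. -50. -35. -20.]
    0 0.0 [  2.   7. -21. -55. -30. -15.]
```

Call:
{"op": "servo_tool", "data": {"commands": [[[0.65,-15,42,10,0,0,0.7],[0.65,-15,42,10,0,0,0.7],[0.65,-15,42,10,0,0,0.7],[0.65,-15,42,10,0,0,0.7],[0.65,-15,42,10,0,0,0.7]]]}}

```text
time_s: 3.2
tcp_pos: [0.4674, -0.0034, 0.3341]
ee_rot: [[0.523, -0.634, 0.57], [-0.622, -0.741, -0.253], [0.582, -0.222, -0.782]]
wrist_force: [0.6, 0.5, 0.5]
gripper_width: 0.349
gripper_force: 0.0
```

Call:
{"op": "servo_tool", "data": {"commands": [[[0.65,0,0,0,0,0,0.74],[0.65,0,0,0,0,0,0.74],[0.65,0,0,0,0,0,0.74],[0.65,0,0,0,0,0,0.74],[0.65,0,0,0,0,0,0.74]]]}}

```text
time_s: 3.7
tcp_pos: [0.4674, -0.0033, 0.334]
ee_rot: [[-0.042, -0.821, 0.569], [-0.959, -0.127, -0.253], [0.28, -0.557, -0.782]]
wrist_force: [-0.2, 0.6, -0.1]
gripper_width: 0.349
gripper_force: 0.0
```

```bash
python3 - <<'E'
from kin import *
st(); log(); plan((np.array([.47,0,.33]),dirR(65,25,180)))
X=hp(P,.068,-.003,.024);R=dirR(36,27,180); plan((X-.12*R[:,2],R))
E
```

```text
t 3.7 j [ 32.9 -12.7 -48.4  50.1 -42.9 -64.7] tcp [ 0.4674 -0.0033  0.334 ] F [-0.2  0.6 -0.1] w 0.349 0.0
shift mm [-4.4 -0.3  3.8] turn [-0.446 -0.28   1.266] tcp [0.47 0.   0.33]
shift mm [-18.7  24.3  48.4] turn [-0.132 -0.725  1.337] tcp [ 0.476 -0.001  0.277]
```

Call:
{"op": "servo_tool", "data": {"commands": [[[0.65,-4,0,4,-0.446,-0.28,1.266],[0.65,-4,0,4,-0.446,-0.28,1.266],[0.65,-4,0,4,-0.446,-0.28,1.266],[0.65,-4,0,4,-0.446,-0.28,1.266],[0.65,-4,0,4,-0.446,-0.28,1.266]]]}}

```text
time_s: 4.2
tcp_pos: [0.4699, 0.0002, 0.3299]
ee_rot: [[-0.529, -0.741, 0.414], [-0.826, 0.561, -0.052], [-0.194, -0.369, -0.909]]
wrist_force: [0.1, -1.0, -0.7]
gripper_width: 0.349
gripper_force: 0.0
```

```bash
python3 - <<'E'
from kin import *
st(); log(); plan((np.array([.47,0,.33]),dirR(65,25,180)))
E
```

```text
t 4.2 j [ 28.3  -9.6 -33.   19.1 -47.8 -73.6] tcp [4.699e-01 2.000e-04 3.299e-01] F [ 0.1 -1.  -0.7] w 0.349 0.0
shift mm [ 0.1 -0.2 -0.1] turn [-0.199 -0.127  0.574] tcp [0.47 0.   0.33]
```

Call:
{"op": "servo_tool", "data": {"commands": [[[0.65,0,0,0,-0.199,-0.127,0.574],[0.65,0,0,0,-0.199,-0.127,0.574],[0.65,0,0,0,-0.199,-0.127,0.574],[0.65,0,0,0,-0.199,-0.127,0.574],[0.65,0,0,0,-0.199,-0.127,0.574]]]}}

```text
time_s: 4.7
tcp_pos: [0.4703, -0.0008, 0.3303]
ee_rot: [[-0.821, -0.423, 0.384], [-0.384, 0.906, 0.176], [-0.422, -0.003, -0.906]]
wrist_force: [-0.0, 0.2, 1.4]
gripper_width: 0.352
gripper_force: 0.0
```

```bash
python3 - <<'E'
from kin import *
st(); log(); k=fit(0)
X=hp(P,.068,-.003,.024);R=dirR(36,27,180); plan((X-.10*R[:,2],R))
E
```

```text
t 4.7 j [ 17.8  -8.2 -23.5  -3.8 -49.9 -81. ] tcp [ 0.4703 -0.0008  0.3303] F [-0.   0.2  1.4] w 0.352 0.0
shift mm [ 8.  -1.5 67.6] turn [-0.025 -0.506 -0.025] tcp [0.49  0.007 0.266]
```

Call:
{"op": "servo_tool", "data": {"commands": [[[0.65,8,-1.5,67,-0.025,-0.506,-0.025],[0.65,8,-1.5,67,-0.025,-0.506,-0.025],[0.65,8,-1.5,67,-0.025,-0.506,-0.025],[0.65,8,-1.5,67,-0.025,-0.506,-0.025],[0.65,8,-1.5,67,-0.025,-0.506,-0.025]]]}}

```text
time_s: 5.2
tcp_pos: [0.4859, 0.0066, 0.2615]
ee_rot: [[-0.549, -0.461, 0.697], [-0.281, 0.887, 0.365], [-0.787, 0.004, -0.617]]
wrist_force: [-1.6, -1.3, -0.6]
gripper_width: 0.349
gripper_force: 0.0
```

```bash
python3 - <<'E'
from kin import *
st(); log(); k=fit(0)
X=hp(P,.068,-.003,.024);R=dirR(36,27,180); plan((X-.10*R[:,2],R))
c=shot('wrist','w2')
for e in [(.104,0,0),(.228,0,0),(.066,-.009,.023),(.066,.009,.023),(.066,-.009,.010)]: print(e,np.round(proj(c,hp(P,*e)),1))
for e in [(-45,35,37),(-45,-35,37),(-45,35,18),(-45,-35,18)]: print(e,np.round(proj(c,sp(P,np.array(e)/1000)),1))
E
```

```text
t 5.2 j [ -0.1  -6.1 -29.  -51.  -28.2 -24.9] tcp [0.4859 0.0066 0.2615] F [-1.6 -1.3 -0.6] w 0.349 0.0
shift mm [-5.6 -2.   0.5] turn [ 0.009 -0.037  0.001] tcp [0.49  0.007 0.266]
(0.104, 0, 0) [310.  168.3]
(0.228, 0, 0) [329.8  16.3]
(0.066, -0.009, 0.023) [322.4 214.6]
(0.066, 0.009, 0.023) [304.6 215.5]
(0.066, -0.009, 0.01) [317.2 208.7]
(-45, 35, 37) [355.6 246.3]
(-45, -35, 37) [293.6 235.5]
(-45, 35, 18) [346.8 236.8]
(-45, -35, 18) [287.4 225.3]
```

View pics/w2.png

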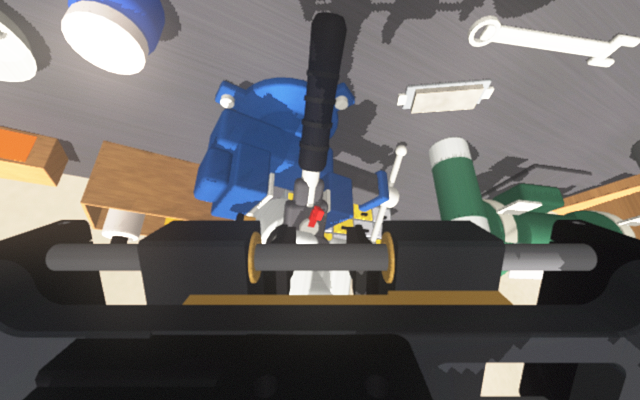

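The wrist view confirms the fit: grip start (314,170), grip end (330,16) and red tab (317,215) all fall within about 3 px of prediction. I'll approach with the fingers closed, on the tab's left.

```bash
cat >> kin.py <<'E'
def corner(p,out,side,up,v,R,back=0):
    return hp(p,out,side,up)-R@(np.array(v)/1000)-back*R[:,2], R
E
python3 - <<'E'
from kin import *
k=np.load('k.npy')
c=dict(np.load('pics/w2.npz')); im=c['pixels'].astype(int)
m=(im[:,:,0]>150)&(im[:,:,1]<80)&(im[:,:,2]<80); v,u=np.nonzero(m); ok=(u>290)&(u<345)&(v>190)&(v<240); print('red',u[ok].mean(),v[ok].mean(),ok.sum(),u[ok].min(),u[ok].max(),v[ok].min(),v[ok].max())
print('pred',proj(c,hp(P,.066,-.009,.0165)),proj(c,hp(P,.066,-.012,.0165)))
R=dirR(36,27,180)
V=(0,-15,11)
for a in [(.066,-.028,.013,.05),(.066,-.028,.013,0),(.066,.005,.013,0)]:
    T=corner(P,*a[:3],V,R,a[3]); plan(T); b=ik1(T,k,[r.sense()['joints']]); print(round(b[0],1),np.round(b[1],0))
p=P; o=hp(p,0,0,0); print('tool axes in handle frame',[[round(float(R[:,i]@(hp(p,*e)-o)),2) for e in np.eye(3)] for i in range(3)])
print('per mm side in tool',np.round(R.T@(hp(p,0,1,0)-o),3))
E
```

```text
red 314.68831168831167 215.07792207792207 154 309 323 206 226
pred [319.78279617 211.58137594] [322.61811752 211.44440914]
shift mm [-8.4 31.2 59.7] turn [ 0.008 -0.033 -0.003] tcp [0.518 0.058 0.232]
0.0 [  5.  -1. -29. -61. -20. -18.]
shift mm [-10.   30.8 109.7] turn [ 0.008 -0.033 -0.003] tcp [0.554 0.077 0.202]
0.0 [  4.   6. -26. -70. -20.  -7.]
shift mm [-7.8  0.7 96.4] turn [ 0.008 -0.033 -0.003] tcp [0.558 0.045 0.208]
0.0 [ -1.   6. -25. -69. -24.  -6.]
tool axes in handle frame [[0.97, 0.06, -0.22], [0.14, -0.92, 0.38], [-0.18, -0.4, -0.9]]
per mm side in tool [ 0.056 -0.916 -0.397]
```

```bash
python3 - <<'E'
from kin import *
a=cv2.imread('pics/w2.png')[0:250,220:420]
a=cv2.convertScaleAbs(a,alpha=1.6,beta=20)
cv2.imwrite('pics/w2c.png',cv2.resize(a,None,fx=2.4,fy=2.4,interpolation=cv2.INTER_CUBIC))
E
```

```text
(no output)
```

View pics/w2c.png

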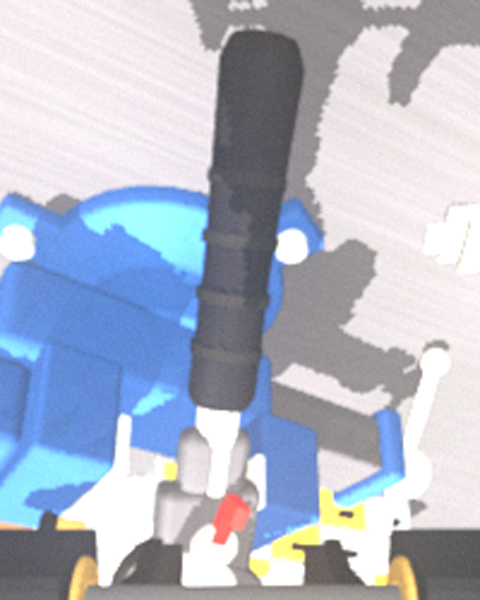

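The crop shows the red tab at full-image (316,214), left of the block's midline (about 306), so the lever is at close. The grip end is at (329,15) and the grip start at (312,167). I'll refit with both views.

```bash
cat > fit2.py <<'E'
from kin import *
c=dict(np.load('pics/top0.npz')); w=dict(np.load('pics/w2.npz'))
f=lambda u,v:np.array([270+u*.23333,150+v*.23333])
cl=[((60,35,60),(168,207)),((60,-35,60),(307,212)),((-4,35,60),(165,302)),((-4,-35,60),(293,308))]
def res(x):
    p=x
    e=[proj(c,sp(p,np.array(a)/1000))-f(*b) for a,b in cl]
    e+=[proj(c,hp(p,.228,0,0))-f(318,530),proj(c,hp(p,.104,0,0.005))-f(275,382),proj(c,hp(p,.064,-.009,.020))-f(250,348)]
    e+=[.8*(proj(w,hp(p,.228,0,0))-[329,16]),.8*(proj(w,hp(p,.104,0,.003))-[312,167]),.8*(proj(w,hp(p,.0637,-.0091,.0165))-[315.5,214.6])]
    return np.r_[np.ravel(e),x[4]*200]
s=least_squares(res,P,loss='soft_l1'); print(s.x,np.round(res(s.x)[:-1].reshape(-1,2),1).tolist())
np.save('p.npy',s.x)
E
python3 fit2.py; python3 - <<'E'
from kin import *
k=np.load('k.npy'); R=dirR(36,27,180); V=(0,-15,11)
for a in [(.066,-.026,.014,.05),(.066,-.026,.014,0),(.066,.004,.014,0)]: plan(corner(P,*a[:3],V,R,a[3]))
o=hp(P,0,0,0);print('per mm side in tool',np.round(R.T@(hp(P,0,1,0)-o),3))
E
```

```text
[ 0.62899147  0.05196044 -0.08919927  0.26697539  0.00162697] [[0.4, -0.5], [-0.7, 0.3], [0.5, 0.0], [0.9, 0.5], [0.1, -0.8], [0.3, 0.1], [-1.1, 0.1], [0.1, 0.0], [-1.3, 1.4], [2.6, -1.2]]
shift mm [-8.  29.  58.6] turn [ 0.008 -0.033 -0.003] tcp [0.518 0.056 0.232]
shift mm [ -9.6  28.6 108.5] turn [ 0.008 -0.033 -0.003] tcp [0.554 0.074 0.203]
shift mm [-7.6  1.2 96.5] turn [ 0.008 -0.033 -0.003] tcp [0.557 0.045 0.208]
per mm side in tool [ 0.058 -0.916 -0.397]
```

Call:
{"op": "servo_tool", "data": {"commands": [[[1,-8,29,58,0.008,-0.033,-0.003],[1,-8,29,58,0.008,-0.033,-0.003],[1,-8,29,58,0.008,-0.033,-0.003],[1,-8,29,58,0.008,-0.033,-0.003],[1,-8,29,58,0.008,-0.033,-0.003]]]}}

```text
time_s: 5.75
tcp_pos: [0.5183, 0.0548, 0.2337]
ee_rot: [[-0.526, -0.455, 0.719], [-0.27, 0.891, 0.366], [-0.807, -0.002, -0.591]]
wrist_force: [0.1, 0.3, 0.2]
gripper_width: 0.026
gripper_force: 0.0
```

```bash
python3 - <<'E'
from kin import *
st();log(); R=dirR(36,27,180); V=(0,-15,11)
for a in [(.066,-.026,.014,0),(.066,.004,.014,0)]: plan(corner(P,*a[:3],V,R,a[3]))
c=shot('wrist','w3')
cv2.imwrite('pics/w3c.png',cv2.resize(c['pixels'][100:300,200:440,::-1],None,fx=3,fy=3,interpolation=cv2.INTER_CUBIC))
E
```

```text
t 5.75 j [  5.4  -1.1 -28.7 -59.3 -20.2 -19.1] tcp [0.5183 0.0548 0.2337] F [0.1 0.3 0.2] w 0.026 0.0
shift mm [ 0.9  1.1 51.4] turn [-0.001 -0.004  0.002] tcp [0.554 0.074 0.203]
shift mm [  2.7 -26.4  39.5] turn [-0.001 -0.004  0.002] tcp [0.557 0.045 0.208]
```

View pics/w3c.png

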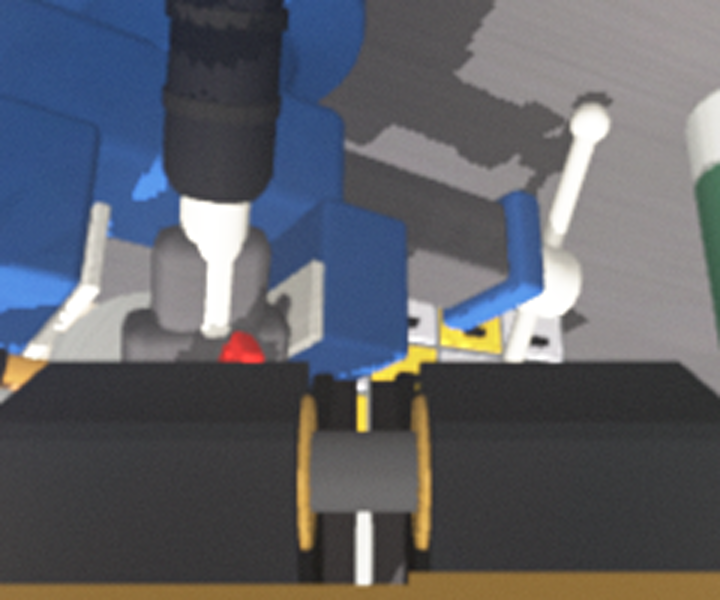

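The wrist view shows the closed fingers (around full-image px 322) to the left of the red tab (280,215), with the block to its right. They're lined up, so I'll go in.

Call:
{"op": "servo_tool", "data": {"commands": [[[1,0.5,1,15,0,-0.004,0],[1,0.7,1,30,0,-0.004,0],[1,0.9,1,42,0,-0.004,0],[1,0.9,1,51,0,-0.004,0],[1,0.9,1,51,0,-0.004,0]]]}}

```text
time_s: 6.3
tcp_pos: [0.5546, 0.0737, 0.2021]
ee_rot: [[-0.524, -0.453, 0.721], [-0.267, 0.892, 0.366], [-0.809, -0.001, -0.588]]
wrist_force: [-0.3, -0.3, 0.2]
gripper_width: 0.006
gripper_force: 0.0
```

```bash
python3 - <<'E'
from kin import *
st();log(); R=dirR(36,27,180); V=(0,-15,11)
for a in [(.066,-.026,.014,0),(.066,.004,.014,0)]: plan(corner(P,*a[:3],V,R,a[3]))
E
```

```text
t 6.3 j [  3.5   5.7 -25.6 -69.8 -20.   -7.1] tcp [0.5546 0.0737 0.2021] F [-0.3 -0.3  0.2] w 0.006 0.0
shift mm [-0.4  0.7 -0.3] turn [-0.001 -0.001 -0.   ] tcp [0.554 0.074 0.203]
shift mm [  1.3 -26.8 -12.2] turn [-0.001 -0.001 -0.   ] tcp [0.557 0.045 0.208]
```

Call:
{"op": "servo_tool", "data": {"commands": [[[1,0.3,-4.6,-2,0,0,0],[1,0.6,-9.2,-4,0,0,0],[1,0.8,-12.8,-5.6,0,0,0],[1,1,-16.5,-7.1,0,0,0],[1,1.2,-19.2,-8.3,0,0,0]]]}}

```text
time_s: 6.8
tcp_pos: [0.5559, 0.0537, 0.2064]
ee_rot: [[-0.524, -0.454, 0.721], [-0.267, 0.891, 0.368], [-0.809, 0.0, -0.588]]
wrist_force: [-0.4, 1.0, -1.5]
gripper_width: 0.008
gripper_force: 0.8
```

Call:
{"op": "servo_tool", "data": {"commands": [[[1,0.1,-2,-0.8,0,0,0],[1,0.2,-4,-1.7,0,0,0],[1,0.3,-6,-2.6,0,0,0],[1,0.5,-8.2,-3.6,0,0,0],[1,0.5,-8.2,-3.6,0,0,0]]]}}

```text
time_s: 7.3
tcp_pos: [0.5575, 0.0448, 0.2083]
ee_rot: [[-0.523, -0.453, 0.722], [-0.267, 0.891, 0.366], [-0.809, -0.001, -0.587]]
wrist_force: [0.5, 1.3, -0.5]
gripper_width: 0.002
gripper_force: 0.3
```

```bash
python3 - <<'E'
from kin import *
st(); where(P)
c=shot('wrist','w4'); cv2.imwrite('pics/w4c.png',cv2.resize(c['pixels'][100:300,200:440,::-1],None,fx=3,fy=3,interpolation=cv2.INTER_CUBIC))
d=shot('top','t4'); im=d['pixels'].astype(int)[150:290,270:410]; o=dict(np.load('pics/top0.npz'))['pixels'].astype(int)[150:290,270:410]
for x in(im,o):
    v,u=np.nonzero((x[:,:,0]>130)&(x[:,:,1]<90)&(x[:,:,2]<90)); print('red top',len(u),u.mean()+270 if len(u) else 0,v.mean()+150 if len(u) else 0)
x=c['pixels'].astype(int); v,u=np.nonzero((x[:,:,0]>130)&(x[:,:,1]<70)&(x[:,:,2]<70)); k=(u>230)&(u<380)&(v>120); print('red wrist',k.sum(),u[k].mean(),v[k].mean())
print('pred close/spread',[np.round(proj(c,hp(P,.0637,s,.0165)),1) for s in(-.009,.009)],[np.round(proj(d,hp(P,.0637,s,.02)),1) for s in(-.009,.009)])
E
```

```text
t 7.3 j [ -0.9   5.7 -24.6 -68.7 -23.9  -5.8] tcp [0.5575 0.0448 0.2083] F [ 0.5  1.3 -0.5] w 0.002 0.3
in handle frame (mm): out,side,up [69.9 -5.1 29.4]
red top 12 332.8333333333333 231.91666666666669
red top 13 327.15384615384613 231.3846153846154
red wrist 0 nan nan
pred close/spread [array([317. , 243.2]), array([289.5, 246.2])] [array([327.2, 231.2]), array([334.4, 230.2])]<stdin>:7: RuntimeWarning: Mean of empty slice.
  ret = ret.dtype.type(ret / rcount)
```

The tab's red blob moved right in the top camera, 327→333, so the lever has flipped (probably resting at 0.25). Next I'll back out and plan the handle strokes.

```bash
cat >> kin.py <<'E'
def grip(p,q,out=.16,el=65,az=25,deep=.004,back=0,dy=0):
    p=p.copy(); p[3]=q; z=dirR(el,az)[:,2]; o=hp(p,0,0,0); O=hp(p,1,0,0)-o
    x=O-(O@z)*z; tau=np.degrees(np.arcsin(O@z)); x/=np.linalg.norm(x); R=np.c_[x,np.cross(z,x),z]
    return (hp(p,out,0,0)+(deep-back)*z, R), tau
E
python3 - <<'E'
from kin import *
k=np.load('k.npy')
for el,az in((60,25),(65,25),(65,10),(60,35),(70,20)):
    j=np.array([15,5,-25,-10,-40,-80.]); print(el,az)
    for q in(.27,.6,.9,.6,.27,0,-.4,-.8):
        T,tau=grip(P,q,el=el,az=az); e,j=ik1(T,k,[j]); print('  ',q,round(e,1),np.round(j,0),'tau',round(tau),np.round(T[0],3),'ytool',np.round(T[1][:,1],2))
E
```

```text
60 25
   0.27 0.0 [ 17.  10. -37. -16. -14. -74.] tau 13 [0.517 0.02  0.124] ytool [-0.33  0.94  0.06]
   0.6 0.0 [  8.  10. -31. -23. -22. -43.] tau 6 [ 0.529 -0.029  0.139] ytool [-0.57  0.82 -0.1 ]
   0.9 0.0 [  3.  10. -25. -24. -28. -22.] tau 0 [ 0.548 -0.066  0.162] ytool [-0.73  0.64 -0.23]
   0.6 0.0 [  8.  10. -31. -23. -22. -43.] tau 6 [ 0.529 -0.029  0.139] ytool [-0.57  0.82 -0.1 ]
   0.27 0.0 [ 17.  10. -37. -16. -14. -74.] tau 13 [0.517 0.02  0.124] ytool [-0.33  0.94  0.06]
   0 2.3 [  24.   10.  -41.   -7.   -9. -104.] tau 18 [0.517 0.063 0.12 ] ytool [-0.1   0.98  0.19]
   -0.4 11.1 [  30.   11.  -41.    5.   -9. -145.] tau 22 [0.531 0.124 0.128] ytool [0.27 0.89 0.36]
   -0.8 11.6 [  33.   12.  -37.   10.  -12. -177.] tau 23 [0.561 0.174 0.154] ytool [0.6  0.64 0.47]
65 25
   0.27 0.0 [ 18.  10. -36.  -9. -18. -82.] tau 18 [0.517 0.02  0.123] ytool [-0.32  0.94  0.05]
   0.6 0.0 [ 10.  11. -31. -15. -25. -52.] tau 11 [ 0.528 -0.029  0.139] ytool [-0.58  0.81 -0.08]
   0.9 0.0 [  5.  11. -25. -16. -31. -30.] tau 4 [ 0.548 -0.066  0.162] ytool [-0.75  0.63 -0.19]
   0
[... 2185 characters left out ...]
 0.02]
   0.6 0.0 [ 13.  11. -32.  -5. -27. -63.] tau 17 [ 0.528 -0.029  0.139] ytool [-0.57  0.82 -0.09]
   0.9 0.0 [  7.  12. -26.  -8. -33. -40.] tau 9 [ 0.548 -0.066  0.162] ytool [-0.76  0.63 -0.18]
   0.6 0.0 [ 13.  11. -32.  -5. -27. -63.] tau 17 [ 0.528 -0.029  0.139] ytool [-0.57  0.82 -0.09]
   0.27 0.0 [ 20.  11. -37.   0. -22. -93.] tau 23 [0.517 0.02  0.123] ytool [-0.3   0.96  0.02]
   0 0.0 [  26.   11.  -40.    6.  -19. -121.] tau 26 [0.516 0.063 0.119] ytool [-0.03  0.99  0.11]
   -0.4 0.0 [  32.   13.  -38.   12.  -20. -158.] tau 28 [0.531 0.124 0.128] ytool [0.39 0.89 0.24]
   -0.8 11.7 [  34.   15.  -28.    5.  -28. -177.] tau 24 [0.561 0.174 0.154] ytool [0.72 0.61 0.32]
```

Call:
{"op": "servo_tool", "data": {"commands": [[[1,0,4,-5,0,0,0],[1,0,4,-30,0,0,0],[0.62,0,4,-70,0,0,0],[0.62,0,4,-100,0,0,0],[0.62,0,4,-100,0,0,0]]]}}

```text
time_s: 7.9
tcp_pos: [0.4818, 0.0113, 0.27]
ee_rot: [[-0.518, -0.453, 0.725], [-0.268, 0.891, 0.366], [-0.812, -0.005, -0.584]]
wrist_force: [0.1, 1.3, -0.2]
gripper_width: 0.194
gripper_force: 0.0
```

```bash
cat >> kin.py <<'E'
GK=dict(el=60,az=35,deep=0.0)
def rel(T0,T): return np.r_[np.round(T0[1].T@(T[0]-T0[0])*1000,1),np.round(Ro.from_matrix(T0[1].T@T[1]).as_rotvec(),3)]
def rows(q0,q1,n,out=.16):
    T0=grip(P,q0,out,**GK)[0]; print(q0,'->',q1,[rel(T0,grip(P,q0+(q1-q0)*min(i,n)/n,out,**GK)[0]).tolist() for i in range(1,6)])
E
python3 - <<'E'
from kin import *
T=grip(P,P[3],.16,back=.08,**GK)[0]; plan(T)
k=np.load('k.npy'); print(ik1(T,k,[r.sense()['joints']]))
for a,b in((.27,.67),(.67,.92),(.92,.42),(.42,-.08),(-.08,-.58),(-.58,-.68),(-.68,-.18),(-.18,.32),(.32,.82),(.82,.92)):
    rows(a,b,5)
E
```

```text
shift mm [ 63.3 -12.9  38.3] turn [-0.046  0.432  0.142] tcp [ 0.483 -0.003  0.196]
(np.float64(8.296271333023928e-12), array([  9.61086859,   1.44576381, -29.97200345, -23.05968911,
       -33.18372907, -62.23557657]))
0.27 -> 0.67 [[0.8, -11.6, -5.3, 0.0, 0.0, -0.074], [0.6, -23.2, -10.7, -0.0, 0.0, -0.148], [-0.6, -34.6, -16.4, -0.0, -0.0, -0.22], [-2.8, -45.8, -22.2, -0.0, -0.0, -0.292], [-6.0, -56.7, -28.1, -0.0, -0.0, -0.363]]
0.67 -> 0.92 [[0.1, -7.1, -3.7, 0.0, -0.0, -0.044], [-0.3, -14.1, -7.5, -0.0, 0.0, -0.088], [-1.0, -21.2, -11.2, -0.0, 0.0, -0.133], [-2.2, -28.1, -15.0, 0.0, -0.0, -0.177], [-3.7, -35.0, -18.7, 0.0, 0.0, -0.221]]
0.92 -> 0.42 [[-0.4, 14.1, 7.5, -0.0, 0.0, 0.088], [-2.5, 28.1, 15.0, -0.0, 0.0, 0.177], [-6.1, 41.8, 22.4, 0.0, 0.0, 0.265], [-11.2, 55.1, 29.7, 0.0, 0.0, 0.355], [-17.8, 67.8, 36.8, -0.0, 0.0, 0.445]]
0.42 -> -0.08 [[-2.1, 14.3, 6.8, 0.0, 0.0, 0.092], [-5.7, 28.5, 13.2, 0.0, -0.0, 0.186], [-10.8, 42.4, 19.2, -0.0, -0.0, 0.282], [-17.4, 55.9, 24.7, 0.0, -0.0, 0.38], [-25.4, 68.9, 29.7, 0.0, -0.0, 0.481]]
-0.08 -> -0.58 [[-2.6, 15.2, 4.4, 0.0, 0
[... 533 characters left out ...]
-0.443], [-15.9, -76.6, -11.9, -0.0, 0.0, -0.548]]
-0.18 -> 0.32 [[1.0, -15.3, -4.4, -0.0, -0.0, -0.103], [0.6, -30.5, -9.4, -0.0, -0.0, -0.204], [-1.4, -45.4, -14.9, -0.0, -0.0, -0.302], [-4.8, -59.8, -20.9, -0.0, 0.0, -0.398], [-9.6, -73.7, -27.3, -0.0, 0.0, -0.492]]
0.32 -> 0.82 [[0.7, -14.5, -6.8, -0.0, -0.0, -0.092], [-0.1, -28.8, -13.9, 0.0, 0.0, -0.183], [-2.5, -42.8, -21.1, -0.0, -0.0, -0.272], [-6.4, -56.4, -28.6, -0.0, -0.0, -0.361], [-11.8, -69.5, -36.1, 0.0, -0.0, -0.449]]
0.82 -> 0.92 [[-0.0, -2.8, -1.5, -0.0, 0.0, -0.018], [-0.1, -5.6, -3.0, -0.0, 0.0, -0.035], [-0.3, -8.5, -4.5, -0.0, 0.0, -0.053], [-0.5, -11.3, -6.0, -0.0, 0.0, -0.071], [-0.8, -14.1, -7.5, -0.0, 0.0, -0.088]]
```

Call:
{"op": "servo_tool", "data": {"commands": [[[0.48,63,-13,38,-0.046,0.432,0.142],[0.48,63,-13,38,-0.046,0.432,0.142],[0.48,63,-13,38,-0.046,0.432,0.142],[0.48,63,-13,38,-0.046,0.432,0.142],[0.48,63,-13,38,-0.046,0.432,0.142]]]}}

```text
time_s: 8.4
tcp_pos: [0.4848, -0.0016, 0.1932]
ee_rot: [[-0.831, -0.384, 0.403], [-0.283, 0.915, 0.289], [-0.48, 0.126, -0.868]]
wrist_force: [0.1, 0.8, -0.8]
gripper_width: 0.507
gripper_force: 0.0
```

```bash
python3 - <<'E'
from kin import *
st(); plan(grip(P,P[3],.16,**GK)[0])
c=shot('wrist','w5'); cv2.imwrite('pics/w5c.png',c['pixels'][:,:,::-1])
for o in(.104,.16,.228): print(np.round(proj(c,hp(P,o,0,0)),1))
d=shot('top','t5'); x=d['pixels'].astype(int)[150:290,270:410]
v,u=np.nonzero((x[:,:,0]>130)&(x[:,:,1]<90)&(x[:,:,2]<90)); print('red top',len(u),u+270,v+150)
E
```

```text
t 8.4 j [  9.6   2.1 -29.6 -23.3 -33.3 -62. ] tcp [ 0.4848 -0.0016  0.1932] F [ 0.1  0.8 -0.8] w 0.507 0.0
shift mm [ 0.3 -0.6 75.9] turn [ 0.004 -0.006  0.   ] tcp [0.515 0.02  0.127]
[319.6 278.3]
[319.5 211.3]
[319.4 130.3]
red top 5 [332 333 334 335 334] [231 231 231 231 232]
```

View pics/w5c.png

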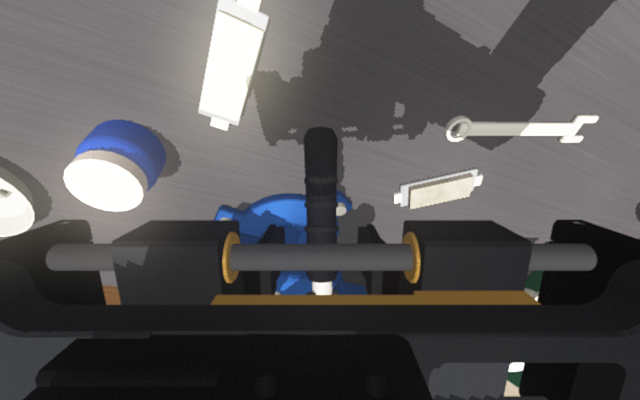

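The handle is centred between the fingers at u=320, with the tip at v=130 as predicted. I'll descend and start the first stroke.

Call:
{"op": "servo_tool", "data": {"commands": [[[0.48,0,-0.5,25,0,0,0],[0.48,0,-0.5,50,0,0,0],[0.48,0,-0.5,68,0,0,0],[0.62,0,-0.5,76,0,0,0],[0.62,0,-0.5,76,0,0,0]]]}}

```text
time_s: 9.0
tcp_pos: [0.5141, 0.0186, 0.1265]
ee_rot: [[-0.832, -0.381, 0.403], [-0.28, 0.916, 0.288], [-0.479, 0.127, -0.869]]
wrist_force: [0.5, 0.0, 1.2]
gripper_width: 0.423
gripper_force: 0.0
```

Call:
{"op": "servo_tool", "data": {"commands": [[[0.62,0.8,-11.6,-5.3,0,0,-0.074],[0.62,0.6,-23.2,-10.7,0,0,-0.148],[0.62,-0.6,-34.6,-16.4,0,0,-0.22],[0.62,-2.8,-45.8,-22.2,0,0,-0.292],[0.62,-6,-56.7,-28.1,0,0,-0.363]]]}}

```text
time_s: 9.5
tcp_pos: [0.5274, -0.0383, 0.1478]
ee_rot: [[-0.641, -0.655, 0.4], [-0.588, 0.754, 0.292], [-0.493, -0.048, -0.868]]
wrist_force: [-2.8, 7.5, 1.0]
gripper_width: 0.383
gripper_force: 3.7
```

```bash
cat >> kin.py <<'E'
def redtop(n):
    d=shot('top',n); x=d['pixels'].astype(int)[150:290,270:410]
    v,u=np.nonzero((x[:,:,0]>130)&(x[:,:,1]<90)&(x[:,:,2]<90)); print('red top',len(u),u.mean()+270 if len(u) else 0,v.mean()+150 if len(u) else 0); return d
def qof():
    s=r.sense(); A=axes(P[2]); d=A.T@(s['tcp_pos']-np.array([P[0],P[1],.235])); q=np.arctan2(-d[1],-d[0]); print('q tool',round(q,3),'out',round(np.hypot(d[0],d[1]),4),'up',round(d[2],4),'F along swing',round(float(s['wrist_force']@(A@[np.sin(q),-np.cos(q),0])),1)); return q
E
python3 - <<'E'
from kin import *
st(); qof(); plan(grip(P,.67,**GK)[0])
E
```

```text
t 9.5 j [  1.8  11.  -24.3 -30.7 -33.2 -27.4] tcp [ 0.5274 -0.0383  0.1478] F [-2.8  7.5  1. ] w 0.383 3.7
q tool 0.66 out 0.1614 up 0.0042 F along swing -6.8
shift mm [-1.5 -2.6  1.4] turn [ 0.01  -0.004 -0.004] tcp [ 0.531 -0.039  0.147]
```

Resistance is 6.8 N, which means the screw is being driven. I'll continue to 0.92 and then do the return stroke.

Call:
{"op": "servo_tool", "data": {"commands": [[[0.62,0,-7.1,-3.7,0,0,-0.044],[0.62,-0.3,-14.1,-7.5,0,0,-0.088],[0.62,-1,-21.2,-11.2,0,0,-0.133],[0.62,-2.2,-28.1,-15,0,0,-0.177],[0.62,-3.7,-35,-18.7,0,0,-0.221]]]}}

```text
time_s: 10.0
tcp_pos: [0.5434, -0.067, 0.1671]
ee_rot: [[-0.483, -0.78, 0.397], [-0.738, 0.607, 0.294], [-0.47, -0.151, -0.869]]
wrist_force: [-6.9, 6.6, 3.6]
gripper_width: 0.377
gripper_force: 4.8
```

```bash
python3 - <<'E'
from kin import *
st(); qof()
E
```

```text
t 10.0 j [ -2.1  11.7 -20.  -29.9 -38.2 -13.1] tcp [ 0.5434 -0.067   0.1671] F [-6.9  6.6  3.6] w 0.377 4.8
q tool 0.897 out 0.1614 up 0.0048 F along swing -5.9
```

Call:
{"op": "servo_tool", "data": {"commands": [[[0.62,-0.4,14.1,7.5,0,0,0.088],[0.62,-2.5,28.1,15,0,0,0.177],[0.62,-6.1,41.8,22.4,0,0,0.265],[0.62,-11.2,55.1,29.7,0,0,0.355],[0.62,-17.8,67.8,36.8,0,0,0.445]]]}}

```text
time_s: 10.5
tcp_pos: [0.5187, -0.0047, 0.1344]
ee_rot: [[-0.771, -0.489, 0.408], [-0.401, 0.87, 0.287], [-0.496, 0.058, -0.867]]
wrist_force: [2.7, -1.5, -1.1]
gripper_width: 0.383
gripper_force: 1.3
```

```bash
python3 - <<'E'
from kin import *
st(); qof(); plan(grip(P,.42,**GK)[0])
E
```

```text
t 10.5 j [  7.1  10.6 -27.9 -30.1 -27.8 -44.7] tcp [ 0.5187 -0.0047  0.1344] F [ 2.7 -1.5 -1.1] w 0.383 1.3
q tool 0.428 out 0.1597 up 0.003 F along swing 1.6
shift mm [-0.   0.5  1.8] turn [ 0.001 -0.001 -0.008] tcp [ 0.519 -0.004  0.133]
```

The return stroke ratchets freely at about 2 N. Continuing.

Call:
{"op": "servo_tool", "data": {"commands": [[[0.62,-2.1,14.3,6.8,0,0,0.092],[0.62,-5.7,28.5,13.2,0,0,0.186],[0.62,-10.8,42.4,19.2,0,0,0.282],[0.62,-17.4,55.9,24.7,0,0,0.38],[0.62,-25.4,68.9,29.7,0,0,0.481]]]}}

```text
time_s: 11.0
tcp_pos: [0.5158, 0.0741, 0.1248]
ee_rot: [[-0.911, -0.077, 0.406], [0.048, 0.956, 0.288], [-0.411, 0.282, -0.867]]
wrist_force: [1.6, -3.4, -3.2]
gripper_width: 0.381
gripper_force: 1.7
```

Call:
{"op": "servo_tool", "data": {"commands": [[[0.62,-2.6,15.2,4.4,0,0,0.103],[0.62,-6.6,30.2,8.2,0,0,0.209],[0.62,-12.1,44.9,11.3,0,0,0.317],[0.62,-19,59.1,13.7,0,0,0.427],[0.62,-27.1,72.8,15.4,0,0,0.539]]]}}

```text
time_s: 11.5
tcp_pos: [0.5391, 0.1464, 0.1416]
ee_rot: [[-0.822, 0.404, 0.401], [0.532, 0.797, 0.287], [-0.204, 0.449, -0.87]]
wrist_force: [0.4, -2.8, -3.0]
gripper_width: 0.379
gripper_force: 1.7
```

Call:
{"op": "servo_tool", "data": {"commands": [[[0.62,-0.2,3.2,0.2,0,0,0.022],[0.62,-0.4,6.4,0.5,0,0,0.045],[0.62,-0.7,9.6,0.7,0,0,0.068],[0.62,-1,12.7,0.8,0,0,0.09],[0.62,-1.4,15.9,0.9,0,0,0.113]]]}}

```text
time_s: 12.0
tcp_pos: [0.5467, 0.1577, 0.1478]
ee_rot: [[-0.773, 0.492, 0.401], [0.616, 0.734, 0.286], [-0.153, 0.468, -0.87]]
wrist_force: [0.0, -2.9, -2.9]
gripper_width: 0.382
gripper_force: 2.0
```

```bash
python3 - <<'E'
from kin import *
st(); qof(); plan(grip(P,-.68,**GK)[0])
E
```

```text
t 12.0 j [  31.1   11.9  -32.2   -7.7  -16.7 -150.6] tcp [0.5467 0.1577 0.1478] F [ 0.  -2.9 -2.9] w 0.382 2.0
q tool -0.66 out 0.1598 up 0.003 F along swing 3.4
shift mm [-0.5  3.2  1.4] turn [-0.007 -0.007 -0.008] tcp [0.549 0.16  0.148]
```

Call:
{"op": "servo_tool", "data": {"commands": [[[0.62,-0.4,-16,-0.9,0,0,-0.113],[0.62,-2.2,-31.8,-2.6,0,0,-0.224],[0.62,-5.4,-47.2,-5,0,0,-0.335],[0.62,-10,-62.3,-8.1,0,0,-0.443],[0.62,-15.9,-76.6,-11.9,0,0,-0.548]]]}}

```text
time_s: 12.5
tcp_pos: [0.5203, 0.0908, 0.1279]
ee_rot: [[-0.912, 0.008, 0.41], [0.139, 0.947, 0.291], [-0.385, 0.322, -0.865]]
wrist_force: [3.1, 4.7, 0.8]
gripper_width: 0.378
gripper_force: 2.4
```

Call:
{"op": "servo_tool", "data": {"commands": [[[0.62,1,-15.3,-4.4,0,0,-0.103],[0.62,0.6,-30.5,-9.4,0,0,-0.204],[0.62,-1.4,-45.4,-14.9,0,0,-0.302],[0.62,-4.8,-59.8,-20.9,0,0,-0.398],[0.62,-9.6,-73.7,-27.3,0,0,-0.492]]]}}

```text
time_s: 13.0
tcp_pos: [0.5165, 0.0117, 0.1316]
ee_rot: [[-0.809, -0.423, 0.408], [-0.324, 0.9, 0.291], [-0.49, 0.103, -0.865]]
wrist_force: [0.3, 7.0, 3.0]
gripper_width: 0.38
gripper_force: 3.2
```

Call:
{"op": "servo_tool", "data": {"commands": [[[0.62,0.7,-14.5,-6.8,0,0,-0.092],[0.62,-0.1,-28.8,-13.9,0,0,-0.183],[0.62,-2.5,-42.8,-21.1,0,0,-0.272],[0.62,-6.4,-56.4,-28.6,0,0,-0.361],[0.62,-11.8,-69.5,-36.1,0,0,-0.449]]]}}

```text
time_s: 13.5
tcp_pos: [0.5378, -0.0563, 0.1601]
ee_rot: [[-0.548, -0.734, 0.401], [-0.682, 0.67, 0.294], [-0.484, -0.113, -0.868]]
wrist_force: [-3.6, 8.7, 3.4]
gripper_width: 0.385
gripper_force: 4.3
```

Call:
{"op": "servo_tool", "data": {"commands": [[[0.62,0,-2.8,-1.5,0,0,-0.018],[0.62,-0.1,-5.6,-3,0,0,-0.035],[0.62,-0.3,-8.5,-4.5,0,0,-0.053],[0.62,-0.5,-11.3,-6,0,0,-0.071],[0.62,-0.8,-14.1,-7.5,0,0,-0.088]]]}}

```text
time_s: 14.0
tcp_pos: [0.5445, -0.0666, 0.1679]
ee_rot: [[-0.484, -0.779, 0.4], [-0.737, 0.609, 0.294], [-0.472, -0.152, -0.868]]
wrist_force: [-5.0, 8.7, 3.5]
gripper_width: 0.379
gripper_force: 4.4
```

```bash
python3 - <<'E'
from kin import *
st(); qof(); plan(grip(P,.92,**GK)[0])
E
```

```text
t 14.0 j [ -2.   11.7 -20.  -29.9 -38.1 -13.3] tcp [ 0.5445 -0.0666  0.1679] F [-5.   8.7  3.5] w 0.379 4.4
q tool 0.901 out 0.1602 up 0.0046 F along swing -6.3
shift mm [-0.2 -4.1  1.2] turn [ 0.013 -0.    -0.007] tcp [ 0.548 -0.069  0.168]
```

Call:
{"op": "servo_tool", "data": {"commands": [[[0.62,-0.4,14.1,7.5,0,0,0.088],[0.62,-2.5,28.1,15,0,0,0.177],[0.62,-6.1,41.8,22.4,0,0,0.265],[0.62,-11.2,55.1,29.7,0,0,0.355],[0.62,-17.8,67.8,36.8,0,0,0.445]]]}}

```text
time_s: 14.5
tcp_pos: [0.5186, -0.0046, 0.1344]
ee_rot: [[-0.771, -0.489, 0.408], [-0.4, 0.87, 0.287], [-0.496, 0.058, -0.867]]
wrist_force: [2.1, -1.8, -1.0]
gripper_width: 0.381
gripper_force: 1.3
```

Call:
{"op": "servo_tool", "data": {"commands": [[[0.62,-2.1,14.3,6.8,0,0,0.092],[0.62,-5.7,28.5,13.2,0,0,0.186],[0.62,-10.8,42.4,19.2,0,0,0.282],[0.62,-17.4,55.9,24.7,0,0,0.38],[0.62,-25.4,68.9,29.7,0,0,0.481]]]}}

```text
time_s: 15.0
tcp_pos: [0.5158, 0.0742, 0.1247]
ee_rot: [[-0.911, -0.076, 0.406], [0.049, 0.956, 0.288], [-0.41, 0.282, -0.867]]
wrist_force: [2.8, -2.8, -2.5]
gripper_width: 0.384
gripper_force: 1.7
```

Call:
{"op": "servo_tool", "data": {"commands": [[[0.62,-2.6,15.2,4.4,0,0,0.103],[0.62,-6.6,30.2,8.2,0,0,0.209],[0.62,-6.6,30.2,8.2,0,0,0.209],[0.62,-6.6,30.2,8.2,0,0,0.209],[0.62,-6.6,30.2,8.2,0,0,0.209]]]}}

```text
time_s: 15.5
tcp_pos: [0.5227, 0.1049, 0.1285]
ee_rot: [[-0.908, 0.11, 0.405], [0.241, 0.927, 0.289], [-0.344, 0.36, -0.868]]
wrist_force: [-0.0, -0.0, 0.1]
gripper_width: 0.381
gripper_force: 0.0
```

```bash
python3 - <<'E'
from kin import *
st(); qof(); plan(grip(P,-.28,**GK)[0])
for a,b in((-.28,.12),(.12,.32),(.32,.52),(.52,.72),(.72,.92)): rows(a,b,5)
E
```

```text
t 15.5 j [  24.9   10.9  -33.4  -18.1  -17.1 -109.7] tcp [0.5227 0.1049 0.1285] F [-0.  -0.   0.1] w 0.381 0.0
q tool -0.275 out 0.1595 up 0.0029 F along swing -0.0
shift mm [-0.1  0.5  1.5] turn [ 0.001 -0.005 -0.005] tcp [0.523 0.106 0.127]
-0.28 -> 0.12 [[0.8, -12.4, -3.0, -0.0, 0.0, -0.085], [0.7, -24.8, -6.3, -0.0, -0.0, -0.168], [-0.4, -37.0, -10.1, 0.0, 0.0, -0.25], [-2.4, -48.9, -14.2, 0.0, 0.0, -0.33], [-5.3, -60.5, -18.7, -0.0, -0.0, -0.408]]
0.12 -> 0.32 [[0.6, -5.9, -2.3, 0.0, 0.0, -0.039], [1.0, -11.8, -4.8, 0.0, 0.0, -0.077], [1.1, -17.7, -7.3, 0.0, 0.0, -0.115], [1.0, -23.6, -9.8, 0.0, 0.0, -0.152], [0.6, -29.4, -12.4, 0.0, 0.0, -0.19]]
0.32 -> 0.52 [[0.5, -5.8, -2.7, -0.0, -0.0, -0.037], [0.7, -11.6, -5.4, 0.0, -0.0, -0.074], [0.7, -17.3, -8.2, -0.0, -0.0, -0.11], [0.4, -23.1, -11.0, 0.0, -0.0, -0.147], [-0.1, -28.8, -13.9, 0.0, 0.0, -0.183]]
0.52 -> 0.72 [[0.3, -5.7, -2.9, -0.0, -0.0, -0.036], [0.3, -11.4, -5.8, -0.0, -0.0, -0.072], [0.0, -17.1, -8.8, -0.0, -0.0, -0.107], [-0.4, -22.7, -11.7, -0.0, -0.0, -0.143], [-1.2, -28.3, -14.7, -0.0, -0.0, -0.178]]
0.72 -> 0.92 [[0.0, -5.7, -3.0, -0.0, -0.0, -0.035], [-0.2, -11.3, -6.0, -0.0, -0.0, -0.071], [-0.7, -16.9, -9.0, -0.0, -0.0, -0.106], [-1.5, -22.5, -12.0, -0.0, -0.0, -0.141], [-2.5, -28.1, -15.0, 0.0, -0.0, -0.177]]
```

Call:
{"op": "servo_tool", "data": {"commands": [[[0.62,0.8,-12.4,-3,0,0,-0.085],[0.62,0.7,-24.8,-6.3,0,0,-0.168],[0.62,-0.4,-37,-10.1,0,0,-0.25],[0.62,-1.5,-43,-12.1,0,0,-0.29],[0.62,-2.4,-48.9,-14.2,0,0,-0.33]]]}}

```text
time_s: 16.0
tcp_pos: [0.5146, 0.0548, 0.1245]
ee_rot: [[-0.893, -0.191, 0.407], [-0.073, 0.955, 0.289], [-0.443, 0.228, -0.867]]
wrist_force: [0.8, 1.8, 0.8]
gripper_width: 0.377
gripper_force: 1.1
```

```bash
python3 - <<'E'
from kin import *
st(); qof()
for a,b in((.04,.14),(.14,.24),(.24,.34)): rows(a,b,5)
E
```

```text
t 16.0 j [ 16.9  10.5 -31.7 -26.  -21.2 -76.6] tcp [0.5146 0.0548 0.1245] F [0.8 1.8 0.8] w 0.377 1.1
q tool 0.046 out 0.1591 up 0.0026 F along swing -1.8
0.04 -> 0.14 [[0.3, -3.0, -1.1, 0.0, 0.0, -0.02], [0.6, -6.0, -2.2, 0.0, -0.0, -0.039], [0.8, -9.0, -3.3, 0.0, -0.0, -0.059], [1.0, -12.0, -4.5, -0.0, -0.0, -0.078], [1.1, -14.9, -5.6, 0.0, -0.0, -0.098]]
0.14 -> 0.24 [[0.3, -3.0, -1.2, -0.0, 0.0, -0.019], [0.6, -5.9, -2.4, -0.0, 0.0, -0.038], [0.8, -8.9, -3.6, -0.0, 0.0, -0.058], [1.0, -11.8, -4.8, 0.0, 0.0, -0.077], [1.0, -14.8, -6.1, -0.0, 0.0, -0.096]]
0.24 -> 0.34 [[0.3, -2.9, -1.3, 0.0, -0.0, -0.019], [0.5, -5.8, -2.6, 0.0, -0.0, -0.038], [0.7, -8.8, -3.9, 0.0, -0.0, -0.056], [0.8, -11.7, -5.2, 0.0, -0.0, -0.075], [0.9, -14.6, -6.5, 0.0, -0.0, -0.093]]
```

Call:
{"op": "servo_tool", "data": {"commands": [[[0.62,0.3,-3,-1.1,0,0,-0.02],[0.62,0.6,-6,-2.2,0,0,-0.039],[0.62,0.8,-9,-3.3,0,0,-0.059],[0.62,1,-12,-4.5,0,0,-0.078],[0.62,1.1,-14.9,-5.6,0,0,-0.098]]]}}

```text
time_s: 16.5
tcp_pos: [0.5143, 0.04, 0.1256]
ee_rot: [[-0.871, -0.277, 0.406], [-0.165, 0.943, 0.29], [-0.463, 0.185, -0.867]]
wrist_force: [0.8, 4.8, 0.6]
gripper_width: 0.383
gripper_force: 2.5
```

```bash
python3 - <<'E'
from kin import *
st(); qof()
E
```

```text
t 16.5 j [ 14.3  10.5 -30.8 -27.7 -22.8 -67.3] tcp [0.5143 0.04   0.1256] F [0.8 4.8 0.6] w 0.383 2.5
q tool 0.14 out 0.159 up 0.0027 F along swing -4.7
```

Call:
{"op": "servo_tool", "data": {"commands": [[[0.62,0.3,-3,-1.2,0,0,-0.019],[0.62,0.6,-5.9,-2.4,0,0,-0.038],[0.62,0.8,-8.9,-3.6,0,0,-0.058],[0.62,1,-11.8,-4.8,0,0,-0.077],[0.62,1,-14.8,-6.1,0,0,-0.096]]]}}

```text
time_s: 17.0
tcp_pos: [0.5149, 0.0243, 0.1277]
ee_rot: [[-0.84, -0.36, 0.406], [-0.255, 0.923, 0.29], [-0.479, 0.14, -0.867]]
wrist_force: [0.5, 5.7, 0.4]
gripper_width: 0.379
gripper_force: 2.7
```

Call:
{"op": "servo_tool", "data": {"commands": [[[0.62,0.3,-2.9,-1.3,0,0,-0.019],[0.62,0.5,-5.8,-2.6,0,0,-0.038],[0.62,0.7,-8.8,-3.9,0,0,-0.056],[0.62,0.8,-11.7,-5.2,0,0,-0.075],[0.62,0.9,-14.6,-6.5,0,0,-0.093]]]}}

```text
time_s: 17.5
tcp_pos: [0.5165, 0.0089, 0.1308]
ee_rot: [[-0.803, -0.436, 0.405], [-0.339, 0.895, 0.291], [-0.49, 0.096, -0.867]]
wrist_force: [0.4, 6.0, 2.2]
gripper_width: 0.382
gripper_force: 2.9
```

```bash
python3 - <<'E'
from kin import *
st(); qof()
for a,b in((.34,.44),(.44,.54),(.54,.64),(.64,.74),(.74,.84)): rows(a,b,5)
E
```

```text
t 17.5 j [  9.1  10.6 -28.7 -29.9 -26.6 -50.4] tcp [0.5165 0.0089 0.1308] F [0.4 6.  2.2] w 0.382 2.9
q tool 0.339 out 0.1592 up 0.0029 F along swing -5.2
0.34 -> 0.44 [[0.3, -2.9, -1.3, -0.0, 0.0, -0.018], [0.5, -5.8, -2.7, -0.0, 0.0, -0.037], [0.6, -8.7, -4.1, -0.0, -0.0, -0.055], [0.7, -11.6, -5.5, -0.0, 0.0, -0.074], [0.7, -14.4, -6.8, -0.0, 0.0, -0.092]]
0.44 -> 0.54 [[0.2, -2.9, -1.4, 0.0, -0.0, -0.018], [0.4, -5.7, -2.8, 0.0, -0.0, -0.036], [0.4, -8.6, -4.2, -0.0, -0.0, -0.054], [0.5, -11.5, -5.7, 0.0, 0.0, -0.072], [0.4, -14.3, -7.1, -0.0, -0.0, -0.09]]
0.54 -> 0.64 [[0.2, -2.8, -1.5, -0.0, 0.0, -0.018], [0.2, -5.7, -2.9, 0.0, -0.0, -0.036], [0.3, -8.5, -4.4, 0.0, 0.0, -0.054], [0.2, -11.4, -5.8, 0.0, 0.0, -0.071], [0.1, -14.2, -7.3, -0.0, 0.0, -0.089]]
0.64 -> 0.74 [[0.1, -2.8, -1.5, 0.0, -0.0, -0.018], [0.1, -5.7, -3.0, 0.0, -0.0, -0.035], [0.1, -8.5, -4.5, -0.0, -0.0, -0.053], [-0.0, -11.3, -6.0, 0.0, 0.0, -0.071], [-0.2, -14.1, -7.5, 0.0, -0.0, -0.089]]
0.74 -> 0.84 [[0.0, -2.8, -1.5, -0.0, 0.0, -0.018], [-0.0, -5.7, -3.0, -0.0, -0.0, -0.035], [-0.1, -8.5, -4.5, -0.0, 0.0, -0.053], [-0.3, -11.3, -6.0, -0.0, -0.0, -0.071], [-0.5, -14.1, -7.5, -0.0, 0.0, -0.088]]
```

Call:
{"op": "servo_tool", "data": {"commands": [[[0.62,0.3,-2.9,-1.3,0,0,-0.018],[0.62,0.5,-5.8,-2.7,0,0,-0.037],[0.62,0.6,-8.7,-4.1,0,0,-0.055],[0.62,0.7,-11.6,-5.5,0,0,-0.074],[0.62,0.7,-14.4,-6.8,0,0,-0.092]]]}}

```text
time_s: 18.0
tcp_pos: [0.5191, -0.006, 0.135]
ee_rot: [[-0.76, -0.508, 0.405], [-0.42, 0.86, 0.291], [-0.496, 0.051, -0.867]]
wrist_force: [-1.3, 5.6, 2.8]
gripper_width: 0.381
gripper_force: 3.2
```

Call:
{"op": "servo_tool", "data": {"commands": [[[0.62,0.2,-2.9,-1.4,0,0,-0.018],[0.62,0.4,-5.7,-2.8,0,0,-0.036],[0.62,0.4,-8.6,-4.2,0,0,-0.054],[0.62,0.5,-11.5,-5.7,0,0,-0.072],[0.62,0.4,-14.3,-7.1,0,0,-0.09]]]}}

```text
time_s: 18.5
tcp_pos: [0.5227, -0.0203, 0.1401]
ee_rot: [[-0.712, -0.575, 0.404], [-0.495, 0.818, 0.292], [-0.498, 0.008, -0.867]]
wrist_force: [-1.6, 7.9, 3.7]
gripper_width: 0.382
gripper_force: 3.4
```

```bash
python3 - <<'E'
from kin import *
st(); qof()
E
```

```text
t 18.5 j [  4.4  10.8 -26.2 -30.7 -30.5 -35.9] tcp [ 0.5227 -0.0203  0.1401] F [-1.6  7.9  3.7] w 0.382 3.4
q tool 0.535 out 0.1597 up 0.0032 F along swing -6.1
```

Call:
{"op": "servo_tool", "data": {"commands": [[[0.62,0.2,-2.8,-1.5,0,0,-0.018],[0.62,0.2,-5.7,-2.9,0,0,-0.036],[0.62,0.3,-8.5,-4.4,0,0,-0.054],[0.62,0.2,-11.4,-5.8,0,0,-0.071],[0.62,0.1,-14.2,-7.3,0,0,-0.089]]]}}

```text
time_s: 19.0
tcp_pos: [0.5272, -0.0337, 0.146]
ee_rot: [[-0.658, -0.636, 0.403], [-0.566, 0.771, 0.292], [-0.496, -0.035, -0.867]]
wrist_force: [-2.5, 7.0, 3.7]
gripper_width: 0.381
gripper_force: 3.7
```

Call:
{"op": "servo_tool", "data": {"commands": [[[0.62,0.1,-2.8,-1.5,0,0,-0.018],[0.62,0.1,-5.7,-3,0,0,-0.035],[0.62,0.1,-8.5,-4.5,0,0,-0.053],[0.62,0,-11.3,-6,0,0,-0.071],[0.62,-0.2,-14.1,-7.5,0,0,-0.089]]]}}

```text
time_s: 19.5
tcp_pos: [0.5327, -0.0464, 0.1528]
ee_rot: [[-0.6, -0.692, 0.401], [-0.632, 0.717, 0.293], [-0.491, -0.078, -0.868]]
wrist_force: [-2.7, 8.0, 3.9]
gripper_width: 0.381
gripper_force: 3.9
```

```bash
python3 - <<'E'
from kin import *
st(); qof()
E
```

```text
t 19.5 j [  0.6  11.3 -23.1 -30.6 -34.5 -23.2] tcp [ 0.5327 -0.0464  0.1528] F [-2.7  8.   3.9] w 0.381 3.9
q tool 0.727 out 0.1603 up 0.0035 F along swing -5.6
```

Call:
{"op": "servo_tool", "data": {"commands": [[[0.62,0,-2.8,-1.5,0,0,-0.018],[0.62,0,-5.7,-3,0,0,-0.035],[0.62,-0.1,-8.5,-4.5,0,0,-0.053],[0.62,-0.3,-11.3,-6,0,0,-0.071],[0.62,-0.5,-14.1,-7.5,0,0,-0.088]]]}}

```text
time_s: 20.0
tcp_pos: [0.5389, -0.058, 0.1604]
ee_rot: [[-0.537, -0.743, 0.4], [-0.693, 0.659, 0.294], [-0.482, -0.119, -0.868]]
wrist_force: [-4.6, 8.3, 4.3]
gripper_width: 0.383
gripper_force: 4.2
```

Call:
{"op": "servo_tool", "data": {"commands": [[[0.62,0,-2.8,-1.5,0,0,-0.018],[0.62,-0.1,-5.6,-3,0,0,-0.035],[0.62,-0.3,-8.5,-4.5,0,0,-0.053],[0.62,-0.5,-11.3,-6,0,0,-0.071],[0.62,-0.8,-14.1,-7.5,0,0,-0.088]]]}}

```text
time_s: 20.5
tcp_pos: [0.5459, -0.0686, 0.1686]
ee_rot: [[-0.47, -0.788, 0.398], [-0.748, 0.595, 0.295], [-0.469, -0.159, -0.869]]
wrist_force: [-7.2, 8.4, 4.1]
gripper_width: 0.38
gripper_force: 4.6
```

```bash
python3 - <<'E'
from kin import *
st(); qof()
E
```

```text
t 20.5 j [ -2.3  11.9 -19.6 -29.9 -38.5 -12.1] tcp [ 0.5459 -0.0686  0.1686] F [-7.2  8.4  4.1] w 0.38 4.6
q tool 0.916 out 0.1607 up 0.004 F along swing -6.8
```

Call:
{"op": "servo_tool", "data": {"commands": [[[0.62,-0.4,14.1,7.5,0,0,0.088],[0.62,-2.5,28.1,15,0,0,0.177],[0.62,-6.1,41.8,22.4,0,0,0.265],[0.62,-11.2,55.1,29.7,0,0,0.355],[0.62,-17.8,67.8,36.8,0,0,0.445]]]}}

```text
time_s: 21.0
tcp_pos: [0.5194, -0.0075, 0.1344]
ee_rot: [[-0.763, -0.503, 0.407], [-0.416, 0.863, 0.287], [-0.495, 0.05, -0.867]]
wrist_force: [2.6, -2.1, -0.7]
gripper_width: 0.382
gripper_force: 1.3
```

Call:
{"op": "servo_tool", "data": {"commands": [[[0.62,-2.1,14.3,6.8,0,0,0.092],[0.62,-5.7,28.5,13.2,0,0,0.186],[0.62,-10.8,42.4,19.2,0,0,0.282],[0.62,-10.8,42.4,19.2,0,0,0.282],[0.62,-10.8,42.4,19.2,0,0,0.282]]]}}

```text
time_s: 21.5
tcp_pos: [0.5134, 0.0396, 0.1253]
ee_rot: [[-0.872, -0.277, 0.404], [-0.166, 0.943, 0.289], [-0.461, 0.185, -0.868]]
wrist_force: [-0.3, -0.2, 0.1]
gripper_width: 0.38
gripper_force: 0.0
```

Call:
{"op": "servo_tool", "data": {"commands": [[[0.62,0.6,-5.9,-2.3,0,0,-0.039],[0.62,1,-11.8,-4.8,0,0,-0.077],[0.62,1.1,-17.7,-7.3,0,0,-0.115],[0.62,1,-23.6,-9.8,0,0,-0.152],[0.62,0.6,-29.4,-12.4,0,0,-0.19]]]}}

```text
time_s: 22.0
tcp_pos: [0.5162, 0.008, 0.1307]
ee_rot: [[-0.804, -0.436, 0.404], [-0.34, 0.895, 0.289], [-0.488, 0.095, -0.868]]
wrist_force: [-0.2, 3.4, 1.1]
gripper_width: 0.384
gripper_force: 1.9
```

Call:
{"op": "servo_tool", "data": {"commands": [[[0.62,0.3,-2.9,-1.3,0,0,-0.018],[0.62,0.5,-5.8,-2.7,0,0,-0.037],[0.62,0.6,-8.7,-4.1,0,0,-0.055],[0.62,0.7,-11.6,-5.5,0,0,-0.074],[0.62,0.7,-14.4,-6.8,0,0,-0.092]]]}}

```text
time_s: 22.5
tcp_pos: [0.5187, -0.0053, 0.1345]
ee_rot: [[-0.762, -0.508, 0.403], [-0.419, 0.86, 0.292], [-0.494, 0.053, -0.868]]
wrist_force: [-0.1, 10.7, 1.3]
gripper_width: 0.383
gripper_force: 4.7
```

```bash
python3 - <<'E'
from kin import *
st(); qof()
E
```

```text
t 22.5 j [  6.8  10.7 -27.5 -30.4 -28.6 -43.1] tcp [ 0.5187 -0.0053  0.1345] F [-0.1 10.7  1.3] w 0.383 4.7
q tool 0.431 out 0.1599 up 0.003 F along swing -9.6
```

Force is up to 9.6 N, so the stop may be near. I'll push a little further.

Call:
{"op": "servo_tool", "data": {"commands": [[[0.62,0.1,-1.5,-0.7,0,0,-0.009],[0.62,0.2,-2.9,-1.4,0,0,-0.018],[0.62,0.3,-4.3,-2.1,0,0,-0.027],[0.62,0.4,-5.7,-2.8,0,0,-0.036],[0.62,0.4,-7.2,-3.5,0,0,-0.045]]]}}

```text
time_s: 23.0
tcp_pos: [0.5206, -0.0141, 0.1369]
ee_rot: [[-0.738, -0.541, 0.404], [-0.458, 0.841, 0.289], [-0.495, 0.028, -0.868]]
wrist_force: [-2.7, 3.2, 3.5]
gripper_width: 0.38
gripper_force: 2.0
```

```bash
python3 - <<'E'
from kin import *
st(); qof()
E
```

```text
t 23.0 j [  5.5  10.8 -26.9 -30.4 -29.4 -39.5] tcp [ 0.5206 -0.0141  0.1369] F [-2.7  3.2  3.5] w 0.38 2.0
q tool 0.49 out 0.1604 up 0.0028 F along swing -2.4
```

```bash
python3 - <<'E'
from kin import *
d=redtop('t6'); q=P.copy(); q[3]=.475
print('pred close/mid/spread',[np.round(proj(d,hp(q,.047+.019*np.cos(a),.019*np.sin(a),.02)),1) for a in(-.5,0,.25,.5)])
a=cv2.resize(d['pixels'][190:290,280:400,::-1],None,fx=5,fy=5,interpolation=cv2.INTER_CUBIC); cv2.imwrite('pics/t6c.png',a)
E
```

```text
red top 14 339.1428571428571 227.78571428571428
pred close/mid/spread [array([332.5, 230.6]), array([336.3, 230.2]), array([338. , 229.4]), array([339.3, 228.4])]
```

View pics/t6c.png

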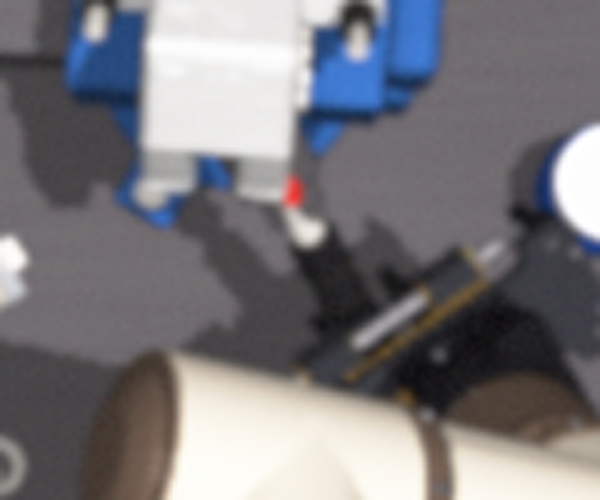

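The top view shows the red tab at (339,228), which matches the spread position. The pawl seems only to have dropped in, so I'll keep going.

Call:
{"op": "servo_tool", "data": {"commands": [[[0.62,0.2,-2.9,-1.4,0,0,-0.018],[0.62,0.4,-5.7,-2.8,0,0,-0.036],[0.62,0.4,-7.2,-3.5,0,0,-0.045],[0.62,0.4,-8.6,-4.2,0,0,-0.054],[0.62,0.4,-8.6,-4.2,0,0,-0.054]]]}}

```text
time_s: 23.55
tcp_pos: [0.5234, -0.0229, 0.1398]
ee_rot: [[-0.708, -0.579, 0.404], [-0.502, 0.815, 0.288], [-0.496, 0.001, -0.868]]
wrist_force: [-3.5, 2.6, 2.1]
gripper_width: 0.382
gripper_force: 1.9
```

```bash
python3 - <<'E'
from kin import *
st(); qof()
E
```

```text
t 23.55 j [  4.2  10.9 -26.1 -30.5 -30.5 -35.4] tcp [ 0.5234 -0.0229  0.1398] F [-3.5  2.6  2.1] w 0.382 1.9
q tool 0.55 out 0.1607 up 0.0023 F along swing -2.5
```

Call:
{"op": "servo_tool", "data": {"commands": [[[0.62,0.2,-2.8,-1.5,0,0,-0.018],[0.62,0.2,-5.7,-2.9,0,0,-0.036],[0.62,0.3,-8.5,-4.4,0,0,-0.054],[0.62,0.2,-8.5,-4.4,0,0,-0.054],[0.62,0.2,-8.5,-4.4,0,0,-0.054]]]}}

```text
time_s: 24.05
tcp_pos: [0.5265, -0.0313, 0.1434]
ee_rot: [[-0.676, -0.616, 0.404], [-0.546, 0.787, 0.288], [-0.495, -0.026, -0.868]]
wrist_force: [-1.8, 1.7, 1.6]
gripper_width: 0.38
gripper_force: 1.6
```

```bash
python3 - <<'E'
from kin import *
st(); qof()
E
```

```text
t 24.05 j [  3.   11.1 -25.2 -30.5 -31.6 -31.5] tcp [ 0.5265 -0.0313  0.1434] F [-1.8  1.7  1.6] w 0.38 1.6
q tool 0.61 out 0.1607 up 0.0022 F along swing -1.3
```

Call:
{"op": "servo_tool", "data": {"commands": [[[0.62,0.1,-2.8,-1.5,0,0,-0.018],[0.62,0.1,-5.7,-3,0,0,-0.035],[0.62,0.1,-8.5,-4.5,0,0,-0.053],[0.62,0.1,-8.5,-4.5,0,0,-0.053],[0.62,0.1,-8.5,-4.5,0,0,-0.053]]]}}

```text
time_s: 24.55
tcp_pos: [0.5294, -0.0385, 0.1472]
ee_rot: [[-0.642, -0.652, 0.402], [-0.587, 0.756, 0.289], [-0.493, -0.05, -0.869]]
wrist_force: [-3.4, 4.1, 0.5]
gripper_width: 0.382
gripper_force: 2.8
```

```bash
python3 - <<'E'
from kin import *
st(); qof()
E
```

```text
t 24.55 j [  1.9  11.2 -24.3 -30.5 -32.9 -27.7] tcp [ 0.5294 -0.0385  0.1472] F [-3.4  4.1  0.5] w 0.382 2.8
q tool 0.664 out 0.1606 up 0.0023 F along swing -4.4
```

Call:
{"op": "servo_tool", "data": {"commands": [[[0.62,0.1,-1.4,-0.7,0,0,-0.009],[0.62,0.1,-2.8,-1.5,0,0,-0.018],[0.62,0.1,-4.2,-2.2,0,0,-0.027],[0.62,0.1,-4.2,-2.2,0,0,-0.027],[0.62,0.1,-4.2,-2.2,0,0,-0.027]]]}}

```text
time_s: 25.05
tcp_pos: [0.5307, -0.0415, 0.1489]
ee_rot: [[-0.625, -0.67, 0.401], [-0.606, 0.74, 0.291], [-0.491, -0.061, -0.869]]
wrist_force: [-2.3, 7.8, -1.6]
gripper_width: 0.382
gripper_force: 3.8
```

```bash
python3 - <<'E'
from kin import *
st(); qof(); d=redtop('t7'); q=P.copy(); q[3]=.67
print('pred close/mid/spread',[np.round(proj(d,hp(q,.047+.019*np.cos(a),.019*np.sin(a),.02)),1) for a in(-.5,0,.25,.5)])
E
```

```text
t 25.05 j [  1.4  11.3 -23.8 -30.5 -33.6 -25.8] tcp [ 0.5307 -0.0415  0.1489] F [-2.3  7.8 -1.6] w 0.382 3.8
q tool 0.687 out 0.1606 up 0.0024 F along swing -7.9
red top 30 341.6 224.16666666666669
pred close/mid/spread [array([337.3, 229.2]), array([340.9, 228.2]), array([342.3, 227.2]), array([343.4, 226. ])]
```

Call:
{"op": "servo_tool", "data": {"commands": [[[0.62,0,-1.4,-0.7,0,0,-0.009],[0.62,0,-2.8,-1.5,0,0,-0.018],[0.62,0,-2.8,-1.5,0,0,-0.018],[0.62,0,-2.8,-1.5,0,0,-0.018],[0.62,0,-2.8,-1.5,0,0,-0.018]]]}}

```text
time_s: 25.6
tcp_pos: [0.5316, -0.0436, 0.1501]
ee_rot: [[-0.613, -0.681, 0.4], [-0.619, 0.729, 0.292], [-0.49, -0.069, -0.869]]
wrist_force: [-3.1, 8.5, -1.0]
gripper_width: 0.378
gripper_force: 4.4
```

```bash
python3 - <<'E'
from kin import *
st(); qof()
E
```

```text
t 25.6 j [  1.1  11.3 -23.5 -30.5 -34.  -24.6] tcp [ 0.5316 -0.0436  0.1501] F [-3.1  8.5 -1. ] w 0.378 4.4
q tool 0.703 out 0.1607 up 0.0025 F along swing -8.5
```

Call:
{"op": "servo_tool", "data": {"commands": [[[0.62,0,-1.4,-0.7,0,0,-0.009],[0.62,0,-2.8,-1.5,0,0,-0.018],[0.62,0,-2.8,-1.5,0,0,-0.018],[0.62,0,-2.8,-1.5,0,0,-0.018],[0.62,0,-2.8,-1.5,0,0,-0.018]]]}}

```text
time_s: 26.1
tcp_pos: [0.5339, -0.0481, 0.1525]
ee_rot: [[-0.6, -0.691, 0.403], [-0.633, 0.718, 0.288], [-0.489, -0.082, -0.868]]
wrist_force: [-4.8, 1.3, 1.5]
gripper_width: 0.382
gripper_force: 2.1
```

```bash
python3 - <<'E'
from kin import *
st(); qof()
d=dict(np.load('pics/t7.npz')); x=d['pixels'].astype(int)
v,u=np.nonzero((x[:,:,0]>130)&(x[:,:,1]<90)&(x[:,:,2]<90)); m=(u>320)&(u<360)&(v>205)&(v<245); print(sorted(zip(v[m],u[m])))
for q in(.634,.68):
    p=P.copy();p[3]=q; print(q,[np.round(proj(d,hp(p,.047+.019*np.cos(a),.019*np.sin(a),.02)),1) for a in(.25,.5)])
E
```

```text
t 26.1 j [  0.7  11.4 -23.1 -30.3 -34.2 -23.4] tcp [ 0.5339 -0.0481  0.1525] F [-4.8  1.3  1.5] w 0.382 2.1
q tool 0.738 out 0.1608 up 0.0024 F along swing -2.3
[(np.int64(221), np.int64(341)), (np.int64(222), np.int64(340)), (np.int64(222), np.int64(341)), (np.int64(222), np.int64(342)), (np.int64(222), np.int64(343)), (np.int64(223), np.int64(339)), (np.int64(223), np.int64(340)), (np.int64(223), np.int64(341)), (np.int64(223), np.int64(342)), (np.int64(223), np.int64(343)), (np.int64(223), np.int64(344)), (np.int64(224), np.int64(339)), (np.int64(224), np.int64(340)), (np.int64(224), np.int64(341)), (np.int64(224), np.int64(342)), (np.int64(224), np.int64(343)), (np.int64(224), np.int64(344)), (np.int64(225), np.int64(339)), (np.int64(225), np.int64(340)), (np.int64(225), np.int64(341)), (np.int64(225), np.int64(342)), (np.int64(225), np.int64(343)), (np.int64(225), np.int64(344)), (np.int64(226), np.int64(340)), (np.int64(226), np.int64(341)), (np.int64(226), np.int64(342)), (np.int64(226), np.int64(343)), (np.int64(226), np.int64(344)), (np.int64(227), np.int64(340)), (np.int64(227), np.int64(344))]
0.634 [array([341.6, 227.7]), array([342.7, 226.5])]
0.68 [array([342.5, 227.1]), array([343.6, 225.8])]
```

The force has twice built to about 9 N and then clicked over exactly one tooth (0.26 rad). The screw drove steadily at about 6 N before, so it is now blocked at its stop and the piston is home. Next I'll ease the handle back for the second flip.

```bash
python3 - <<'E'
from kin import *
rows(.738,.25,5)
E
```

```text
0.738 -> 0.25 [[-1.0, 13.8, 7.3, -0.0, 0.0, 0.086], [-3.6, 27.4, 14.4, -0.0, 0.0, 0.174], [-7.6, 40.8, 21.4, -0.0, 0.0, 0.262], [-13.1, 53.8, 28.1, -0.0, 0.0, 0.351], [-19.9, 66.3, 34.5, -0.0, 0.0, 0.442]]
```

Call:
{"op": "servo_tool", "data": {"commands": [[[0.62,-1,13.8,7.3,0,0,0.086],[0.62,-3.6,27.4,14.4,0,0,0.174],[0.62,-7.6,40.8,21.4,0,0,0.262],[0.62,-13.1,53.8,28.1,0,0,0.351],[0.62,-19.9,66.3,34.5,0,0,0.442]]]}}

```text
time_s: 26.6
tcp_pos: [0.5169, 0.0214, 0.128]
ee_rot: [[-0.836, -0.364, 0.41], [-0.261, 0.922, 0.286], [-0.482, 0.132, -0.866]]
wrist_force: [2.4, -2.0, -2.0]
gripper_width: 0.384
gripper_force: 1.5
```

Call:
{"op": "servo_tool", "data": {"commands": [[[0.5,0,-0.5,0,0,0,0],[0.5,0,-1,-1,0,0,0],[0.5,0,-1,-25,0,0,0],[0.5,0,-1,-55,0,0,0],[0.5,0,-1,-80,0,0,0]]]}}

```text
time_s: 27.1
tcp_pos: [0.4831, -0.0029, 0.1983]
ee_rot: [[-0.836, -0.368, 0.407], [-0.266, 0.92, 0.287], [-0.48, 0.132, -0.867]]
wrist_force: [1.3, 0.3, 0.4]
gripper_width: 0.5
gripper_force: 0.0
```

```bash
python3 - <<'E'
from kin import *
st()
d=redtop('t8'); c=shot('wrist','w8')
p=P.copy()
for q in(.23,.27,.31):
    p[3]=q; print(q,[np.round(proj(d,hp(p,.047+.019*np.cos(a),.019*np.sin(a),.02)),1) for a in(-.5,.25,.5)],[np.round(proj(c,hp(p,o,0,0)),1) for o in(.12,.2,.228)])
x=c['pixels'].astype(int).sum(2)
for v in(135,150,165,180,195): 
    u=np.nonzero(x[v,260:400]<110)[0]+260; print(v,u.min() if len(u) else 0,u.max() if len(u) else 0,len(u))
R=dirR(36,27,180); k=np.load('k.npy')
T=corner(P,.066,.026,.014,(0,0,11),R,.1); plan(T); print(ik1(T,k,[r.sense()['joints']]))
E
```

```text
t 27.1 j [  9.6   1.4 -29.7 -22.8 -33.7 -63.5] tcp [ 0.4831 -0.0029  0.1983] F [1.3 0.3 0.4] w 0.5 0.0
red top 4 333.25 231.25
0.23 [array([326.2, 231.3]), array([331.9, 231.2]), array([333.5, 230.4])] [array([325.6, 250.4]), array([327.3, 158.8]), array([327.9, 127. ])]
0.27 [array([327.2, 231.2]), array([332.9, 231. ]), array([334.5, 230.1])] [array([320.6, 250.8]), array([318.9, 158.2]), array([318.4, 125.8])]
0.31 [array([328.3, 231.2]), array([333.9, 230.7]), array([335.5, 229.9])] [array([315.5, 251.4]), array([310.4, 158. ]), array([308.6, 125. ])]
135 318 334 8
150 308 335 6
165 307 334 6
180 307 334 8
195 0 0 0
shift mm [-36.4 -16.2 -63.5] turn [ 0.038 -0.424 -0.155] tcp [ 0.494 -0.027  0.271]
(np.float64(2.220446049250313e-13), array([ -9.53975494,  -4.47030858, -25.87283901, -57.23044668,
       -34.94832816, -14.60685004]))
```

```bash
python3 - <<'E'
from kin import *
R=dirR(36,27,180); k=np.load('k.npy'); p=P.copy(); p[3]=.262; s=r.sense(); j=s['joints']; V=(0,-15,11)
T0=(s['tcp_pos'],s['ee_rot'])
for a in[(.066,.018,.017,.07),(.066,.018,.017,0),(.066,-.003,.017,0)]:
    T=corner(p,*a[:3],V,R,a[3]); print(a,rel(T0,T)); T0=T; b=ik1(T,k,[j]); j=b[1]; print(round(b[0],2),np.round(j,0))
E
```

```text
(0.066, 0.018, 0.017, 0.07) [-4.65e+01  7.30e+00 -3.44e+01  3.80e-02 -4.24e-01 -1.55e-01]
0.0 [ -4.  -3. -27. -59. -29. -16.]
(0.066, 0.018, 0.017, 0) [ 0.  0. 70.  0.  0.  0.]
0.0 [ -3.   5. -24. -68. -26.  -6.]
(0.066, -0.003, 0.017, 0) [-1.3 19.2  8.3  0.   0.   0. ]
0.0 [  1.   5. -25. -68. -23.  -7.]
```

Call:
{"op": "servo_tool", "data": {"commands": [[[0.65,-20,4,-40,0.015,-0.17,-0.06],[0.65,-46,7,-50,0.038,-0.424,-0.155],[0.65,-46,7,-45,0.038,-0.424,-0.155],[0.65,-46.5,7,-38,0.038,-0.424,-0.155],[0.65,-46.5,7.3,-34.4,0.038,-0.424,-0.155]]]}}

```text
time_s: 27.7
tcp_pos: [0.5053, 0.006, 0.2492]
ee_rot: [[-0.53, -0.451, 0.718], [-0.265, 0.893, 0.365], [-0.805, 0.004, -0.593]]
wrist_force: [0.6, 0.1, 0.3]
gripper_width: 0.356
gripper_force: 0.0
```

```bash
python3 - <<'E'
from kin import *
st(); R=dirR(36,27,180); p=P.copy(); p[3]=.262
plan(corner(p,.066,.018,.017,(0,-15,11),R,.0))
c=shot('wrist','w9'); x=c['pixels'].astype(int); v,u=np.nonzero((x[:,:,0]>130)&(x[:,:,1]<80)&(x[:,:,2]<80)); m=(u>230)&(u<400)&(v>150)&(v<260); print('red',m.sum(),u[m].mean(),v[m].mean(),v[m].max())
print([np.round(proj(c,hp(p,.047+.019*np.cos(a),.019*np.sin(a),h)),1) for a in(-.5,.25,.5) for h in (.012,.023)])
E
```

```text
t 27.7 j [ -3.7  -2.7 -27.4 -58.8 -28.7 -15.5] tcp [0.5053 0.006  0.2492] F [0.6 0.1 0.3] w 0.356 0.0
shift mm [-4.7 -0.2 67.6] turn [-0.001 -0.006 -0.005] tcp [0.556 0.032 0.213]
red 155 316.49032258064517 218.56774193548387 230
[array([328.6, 213.6]), array([333.7, 219.4]), array([314.8, 212.7]), array([319.5, 218.6]), array([309.9, 214.7]), array([314.4, 220.7])]
```

Call:
{"op": "servo_tool", "data": {"commands": [[[0.65,-3,0,20,0,-0.006,-0.005],[0.65,-4.5,0,38,0,-0.006,-0.005],[0.65,-4.7,0,54,0,-0.006,-0.005],[0.65,-4.7,0,64,0,-0.006,-0.005],[0.65,-4.7,0,67.5,0,-0.006,-0.005]]]}}

```text
time_s: 28.25
tcp_pos: [0.5561, 0.0334, 0.2121]
ee_rot: [[-0.526, -0.457, 0.717], [-0.269, 0.89, 0.369], [-0.807, 0.001, -0.591]]
wrist_force: [-0.1, -0.1, 0.6]
gripper_width: 0.348
gripper_force: 0.0
```

```bash
python3 - <<'E'
from kin import *
st(); R=dirR(36,27,180); p=P.copy(); p[3]=.262
plan(corner(p,.066,.018,.017,(0,-15,11),R,.0));plan(corner(p,.066,-.003,.017,(0,-15,11),R,.0))
E
```

```text
t 28.25 j [ -2.3   5.4 -24.2 -67.2 -25.5  -6.6] tcp [0.5561 0.0334 0.2121] F [-0.1 -0.1  0.6] w 0.348 0.0
shift mm [-0.4 -1.5 -0.8] turn [ 0.003 -0.004  0.001] tcp [0.556 0.032 0.213]
shift mm [-1.7 17.7  7.6] turn [ 0.003 -0.004  0.001] tcp [0.554 0.052 0.209]
```

Pushing left: 20 mm in handle side.

Call:
{"op": "servo_tool", "data": {"commands": [[[0.65,-0.5,4.5,1.6,0,0,0],[0.65,-0.9,9,3.4,0,0,0],[0.65,-1.2,13,5.2,0,0,0],[0.65,-1.6,16.5,6.8,0,0,0],[0.65,-1.7,18,7.5,0,0,0]]]}}

```text
time_s: 28.75
tcp_pos: [0.5533, 0.0534, 0.2104]
ee_rot: [[-0.524, -0.457, 0.718], [-0.268, 0.889, 0.37], [-0.808, 0.001, -0.589]]
wrist_force: [-0.9, -1.9, -1.2]
gripper_width: 0.349
gripper_force: 0.7
```

```bash
python3 - <<'E'
from kin import *
st(); d=redtop('t9'); c=shot('wrist','w10'); x=c['pixels'].astype(int); v,u=np.nonzero((x[:,:,0]>130)&(x[:,:,1]<80)&(x[:,:,2]<80)); m=(u>230)&(u<400)&(v>150)&(v<260); print('red',m.sum(),u[m].mean(),v[m].mean())
E
```

```text
t 28.75 j [  0.8   5.  -25.  -67.6 -22.9  -7.8] tcp [0.5533 0.0534 0.2104] F [-0.9 -1.9 -1.2] w 0.349 0.7
red top 17 327.52941176470586 231.41176470588235
red 141 300.5248226950355 235.43262411347519
```

The tab is at u=327.5 in the top camera, which is the close position, so the lever has flipped. I'll retreat and regrip the handle.

Call:
{"op": "servo_tool", "data": {"commands": [[[0.65,0,-1,-10,0,0,0],[0.65,0,-1,-35,0,0,0],[0.5,0,-1,-65,0,0,0],[0.48,0,-1,-95,0,0,0],[0.48,0,-1,-100,0,0,0]]]}}

```text
time_s: 29.35
tcp_pos: [0.4808, 0.0144, 0.2719]
ee_rot: [[-0.521, -0.457, 0.721], [-0.269, 0.889, 0.369], [-0.81, -0.002, -0.586]]
wrist_force: [1.1, 0.4, 0.7]
gripper_width: 0.494
gripper_force: 0.0
```

```bash
python3 - <<'E'
from kin import *
st(); redtop('t10'); plan(grip(P,.262,.16,back=.08,**GK)[0])
for a,b in((.26,.7),(.7,.9),(.9,.7),(.7,.5)): rows(a,b,5)
E
```

```text
t 29.35 j [  0.3  -7.8 -29.6 -53.  -27.2 -23.7] tcp [0.4808 0.0144 0.2719] F [1.1 0.4 0.7] w 0.494 0.0
red top 16 327.0 231.5
shift mm [ 64.9 -15.7  38.9] turn [-0.039  0.429  0.147] tcp [ 0.483 -0.002  0.196]
0.26 -> 0.7 [[0.8, -12.8, -5.8, -0.0, 0.0, -0.082], [0.5, -25.5, -11.8, -0.0, -0.0, -0.163], [-1.1, -38.0, -18.0, -0.0, -0.0, -0.242], [-3.9, -50.3, -24.5, -0.0, -0.0, -0.321], [-7.8, -62.1, -31.0, -0.0, -0.0, -0.399]]
0.7 -> 0.9 [[0.0, -5.7, -3.0, 0.0, -0.0, -0.035], [-0.2, -11.3, -6.0, -0.0, -0.0, -0.071], [-0.7, -16.9, -9.0, 0.0, -0.0, -0.106], [-1.4, -22.5, -12.0, 0.0, 0.0, -0.141], [-2.4, -28.1, -15.0, 0.0, 0.0, -0.177]]
0.9 -> 0.7 [[-0.0, 5.7, 3.0, -0.0, -0.0, 0.035], [-0.3, 11.3, 6.0, 0.0, -0.0, 0.071], [-0.8, 16.9, 9.0, -0.0, -0.0, 0.106], [-1.6, 22.5, 12.0, 0.0, -0.0, 0.141], [-2.6, 28.1, 15.0, -0.0, -0.0, 0.177]]
0.7 -> 0.5 [[-0.3, 5.7, 3.0, 0.0, -0.0, 0.035], [-0.8, 11.3, 5.9, 0.0, -0.0, 0.071], [-1.6, 16.9, 8.9, 0.0, -0.0, 0.107], [-2.7, 22.5, 11.8, 0.0, -0.0, 0.142], [-4.0, 28.1, 14.7, 0.0, 0.0, 0.178]]
```

Call:
{"op": "servo_tool", "data": {"commands": [[[0.48,65,-15.5,39,-0.039,0.429,0.147],[0.48,65,-15.5,39,-0.039,0.429,0.147],[0.48,65,-15.5,39,-0.039,0.429,0.147],[0.48,65,-15.5,39,-0.039,0.429,0.147],[0.48,65,-15.5,39,-0.039,0.429,0.147]]]}}

```text
time_s: 29.9
tcp_pos: [0.4843, -0.0009, 0.1927]
ee_rot: [[-0.833, -0.379, 0.404], [-0.278, 0.917, 0.287], [-0.479, 0.127, -0.869]]
wrist_force: [-0.0, 0.6, -0.1]
gripper_width: 0.518
gripper_force: 0.0
```

```bash
python3 - <<'E'
from kin import *
st(); plan(grip(P,.262,.16,**GK)[0])
c=shot('wrist','w11'); x=c['pixels'].astype(int).sum(2)
for v in(150,165,180): 
    u=np.nonzero(x[v,260:400]<110)[0]+260; print(v,u.min() if len(u) else 0,u.max() if len(u) else 0,len(u))
E
```

```text
t 29.9 j [  9.9   2.  -29.9 -23.  -33.1 -62.7] tcp [ 0.4843 -0.0009  0.1927] F [-0.   0.6 -0.1] w 0.518 0.0
shift mm [-0.3 -0.5 75.8] turn [ 0.002 -0.006 -0.   ] tcp [0.515 0.021 0.127]
150 305 335 12
165 305 335 11
180 0 0 0
```

Call:
{"op": "servo_tool", "data": {"commands": [[[0.48,0,-0.5,25,0,0,0],[0.48,0,-0.5,50,0,0,0],[0.48,0,-0.5,68,0,0,0],[0.62,0,-0.5,76,0,0,0],[0.62,0,-0.5,76,0,0,0]]]}}

```text
time_s: 30.45
tcp_pos: [0.5138, 0.0192, 0.1264]
ee_rot: [[-0.834, -0.376, 0.404], [-0.276, 0.918, 0.286], [-0.478, 0.127, -0.869]]
wrist_force: [-0.9, -0.4, 0.5]
gripper_width: 0.427
gripper_force: 0.0
```

Call:
{"op": "servo_tool", "data": {"commands": [[[0.62,0.8,-12.8,-5.8,0,0,-0.082],[0.62,0.5,-25.5,-11.8,0,0,-0.163],[0.62,-1.1,-38,-18,0,0,-0.242],[0.62,-3.9,-50.3,-24.5,0,0,-0.321],[0.62,-7.8,-62.1,-31,0,0,-0.399]]]}}

```text
time_s: 30.95
tcp_pos: [0.5296, -0.0437, 0.1508]
ee_rot: [[-0.619, -0.674, 0.403], [-0.612, 0.736, 0.289], [-0.491, -0.067, -0.868]]
wrist_force: [-3.1, 3.9, 2.1]
gripper_width: 0.38
gripper_force: 2.7
```

Call:
{"op": "servo_tool", "data": {"commands": [[[0.62,0,-5.7,-3,0,0,-0.035],[0.62,-0.2,-11.3,-6,0,0,-0.071],[0.62,-0.7,-16.9,-9,0,0,-0.106],[0.62,-1.4,-22.5,-12,0,0,-0.141],[0.62,-2.4,-28.1,-15,0,0,-0.177]]]}}

```text
time_s: 31.45
tcp_pos: [0.543, -0.0666, 0.1667]
ee_rot: [[-0.492, -0.772, 0.401], [-0.731, 0.617, 0.29], [-0.472, -0.15, -0.869]]
wrist_force: [-5.3, 4.1, 2.5]
gripper_width: 0.38
gripper_force: 3.3
```

```bash
python3 - <<'E'
from kin import *
st(); qof(); d=redtop('t11'); p=P.copy(); p[3]=.88; print([np.round(proj(d,hp(p,.047+.019*np.cos(a),.019*np.sin(a),.02)),1) for a in(-.5,-.25,.25,.5)])
for a,b in((.9,.8),(.8,.7),(.7,.6),(.6,.5)): rows(a,b,5)
E
```

```text
t 31.45 j [ -1.8  11.6 -20.4 -29.8 -37.6 -14. ] tcp [ 0.543  -0.0666  0.1667] F [-5.3  4.1  2.5] w 0.38 3.3
q tool 0.892 out 0.1615 up 0.0048 F along swing -4.0
red top 29 340.8620689655172 225.55172413793105
[array([341.9, 227. ]), array([343.7, 226.3]), array([346.3, 224.1]), array([347.1, 222.7])]
0.9 -> 0.8 [[0.0, 2.8, 1.5, -0.0, -0.0, 0.018], [-0.0, 5.7, 3.0, -0.0, -0.0, 0.035], [-0.1, 8.5, 4.5, -0.0, 0.0, 0.053], [-0.3, 11.3, 6.0, -0.0, 0.0, 0.071], [-0.5, 14.1, 7.5, -0.0, -0.0, 0.088]]
0.8 -> 0.7 [[-0.0, 2.8, 1.5, -0.0, -0.0, 0.018], [-0.1, 5.6, 3.0, 0.0, -0.0, 0.035], [-0.3, 8.5, 4.5, 0.0, -0.0, 0.053], [-0.6, 11.3, 6.0, 0.0, 0.0, 0.071], [-0.9, 14.1, 7.5, -0.0, -0.0, 0.088]]
0.7 -> 0.6 [[-0.1, 2.8, 1.5, 0.0, 0.0, 0.018], [-0.3, 5.7, 3.0, 0.0, -0.0, 0.035], [-0.5, 8.5, 4.5, 0.0, 0.0, 0.053], [-0.8, 11.3, 5.9, 0.0, -0.0, 0.071], [-1.2, 14.1, 7.4, 0.0, 0.0, 0.089]]
0.6 -> 0.5 [[-0.2, 2.8, 1.5, 0.0, -0.0, 0.018], [-0.4, 5.7, 2.9, -0.0, -0.0, 0.036], [-0.7, 8.5, 4.4, -0.0, -0.0, 0.054], [-1.1, 11.3, 5.8, 0.0, 0.0, 0.072], [-1.5, 14.2, 7.3, -0.0, -0.0, 0.09]]
```

Call:
{"op": "servo_tool", "data": {"commands": [[[0.62,0,2.8,1.5,0,0,0.018],[0.62,0,5.7,3,0,0,0.035],[0.62,-0.1,8.5,4.5,0,0,0.053],[0.62,-0.3,11.3,6,0,0,0.071],[0.62,-0.5,14.1,7.5,0,0,0.088]]]}}

```text
time_s: 32.0
tcp_pos: [0.5384, -0.0565, 0.1581]
ee_rot: [[-0.559, -0.723, 0.406], [-0.673, 0.682, 0.286], [-0.484, -0.113, -0.868]]
wrist_force: [0.1, -0.5, 0.7]
gripper_width: 0.383
gripper_force: 0.3
```

Call:
{"op": "servo_tool", "data": {"commands": [[[0.62,0,2.8,1.5,0,0,0.018],[0.62,-0.1,5.6,3,0,0,0.035],[0.62,-0.3,8.5,4.5,0,0,0.053],[0.62,-0.6,11.3,6,0,0,0.071],[0.62,-0.9,14.1,7.5,0,0,0.088]]]}}

```text
time_s: 32.5
tcp_pos: [0.5317, -0.0442, 0.1502]
ee_rot: [[-0.621, -0.671, 0.406], [-0.611, 0.738, 0.286], [-0.492, -0.07, -0.868]]
wrist_force: [2.2, -2.8, -1.3]
gripper_width: 0.382
gripper_force: 1.4
```

Call:
{"op": "servo_tool", "data": {"commands": [[[0.62,-0.1,2.8,1.5,0,0,0.018],[0.62,-0.3,5.7,3,0,0,0.035],[0.62,-0.5,8.5,4.5,0,0,0.053],[0.62,-0.8,11.3,5.9,0,0,0.071],[0.62,-1.2,14.1,7.4,0,0,0.089]]]}}

```text
time_s: 33.0
tcp_pos: [0.5265, -0.0318, 0.1434]
ee_rot: [[-0.678, -0.612, 0.407], [-0.543, 0.79, 0.284], [-0.496, -0.028, -0.868]]
wrist_force: [4.7, -5.1, -4.1]
gripper_width: 0.385
gripper_force: 3.3
```

```bash
python3 - <<'E'
from kin import *
st(); q=qof(); plan(grip(P,.6,**GK)[0])
for a,b in((.6,.1),(.1,-.4),(-.4,-.7)): rows(a,b,5)
E
```

```text
t 33.0 j [  3.1  11.  -25.4 -30.3 -31.2 -31.9] tcp [ 0.5265 -0.0318  0.1434] F [ 4.7 -5.1 -4.1] w 0.385 3.3
q tool 0.613 out 0.161 up 0.0021 F along swing 4.2
shift mm [-1.1  1.6  1.3] turn [-0.    -0.004 -0.   ] tcp [ 0.527 -0.03   0.143]
0.6 -> 0.1 [[-1.5, 14.2, 7.3, -0.0, -0.0, 0.09], [-4.6, 28.2, 14.3, -0.0, -0.0, 0.181], [-9.3, 42.0, 21.0, -0.0, -0.0, 0.273], [-15.5, 55.3, 27.3, 0.0, -0.0, 0.367], [-23.0, 68.1, 33.2, 0.0, -0.0, 0.464]]
0.1 -> -0.4 [[-2.6, 14.8, 5.4, -0.0, 0.0, 0.099], [-6.7, 29.5, 10.3, -0.0, 0.0, 0.2], [-12.2, 43.9, 14.6, 0.0, 0.0, 0.304], [-19.2, 57.8, 18.2, 0.0, 0.0, 0.41], [-27.4, 71.2, 21.2, 0.0, 0.0, 0.518]]
-0.4 -> -0.7 [[-1.0, 9.4, 1.4, -0.0, -0.0, 0.066], [-2.6, 18.8, 2.6, -0.0, -0.0, 0.133], [-4.6, 28.2, 3.5, -0.0, -0.0, 0.2], [-7.2, 37.4, 4.2, -0.0, -0.0, 0.267], [-10.2, 46.5, 4.6, -0.0, 0.0, 0.335]]
```

Engaged at about q=0.63. Driving to -0.7.

Call:
{"op": "servo_tool", "data": {"commands": [[[0.62,-1.5,14.2,7.3,0,0,0.09],[0.62,-4.6,28.2,14.3,0,0,0.181],[0.62,-9.3,42,21,0,0,0.273],[0.62,-15.5,55.3,27.3,0,0,0.367],[0.62,-23,68.1,33.2,0,0,0.464]]]}}

```text
time_s: 33.5
tcp_pos: [0.5135, 0.0444, 0.1238]
ee_rot: [[-0.881, -0.241, 0.407], [-0.129, 0.95, 0.285], [-0.455, 0.199, -0.868]]
wrist_force: [5.0, -6.4, -5.2]
gripper_width: 0.378
gripper_force: 4.1
```

Call:
{"op": "servo_tool", "data": {"commands": [[[0.62,-2.6,14.8,5.4,0,0,0.099],[0.62,-6.7,29.5,10.3,0,0,0.2],[0.62,-12.2,43.9,14.6,0,0,0.304],[0.62,-19.2,57.8,18.2,0,0,0.41],[0.62,-27.4,71.2,21.2,0,0,0.518]]]}}

```text
time_s: 34.0
tcp_pos: [0.5259, 0.1212, 0.1301]
ee_rot: [[-0.887, 0.229, 0.4], [0.358, 0.889, 0.284], [-0.29, 0.395, -0.871]]
wrist_force: [2.4, -7.2, -4.3]
gripper_width: 0.378
gripper_force: 3.6
```

Call:
{"op": "servo_tool", "data": {"commands": [[[0.62,-1,9.4,1.4,0,0,0.066],[0.62,-2.6,18.8,2.6,0,0,0.133],[0.62,-4.6,28.2,3.5,0,0,0.2],[0.62,-7.2,37.4,4.2,0,0,0.267],[0.62,-10.2,46.5,4.6,0,0,0.335]]]}}

```text
time_s: 34.5
tcp_pos: [0.5449, 0.1588, 0.1455]
ee_rot: [[-0.764, 0.511, 0.394], [0.63, 0.724, 0.281], [-0.142, 0.463, -0.875]]
wrist_force: [-1.1, -4.2, -5.5]
gripper_width: 0.379
gripper_force: 3.3
```

```bash
python3 - <<'E'
from kin import *
st(); q=qof(); plan(grip(P,-.7,**GK)[0])
for a,b in((-.7,-.25),(-.25,-.45),(-.45,-.7)): rows(a,b,5)
E
```

```text
t 34.5 j [  31.4   12.   -32.5   -6.8  -16.7 -152.8] tcp [0.5449 0.1588 0.1455] F [-1.1 -4.2 -5.5] w 0.379 3.3
q tool -0.653 out 0.1627 up 0.0027 F along swing 6.1
shift mm [-2.8  7.6 -0.2] turn [-0.016 -0.009 -0.005] tcp [0.551 0.162 0.15 ]
-0.7 -> -0.25 [[-0.4, -14.4, -0.7, -0.0, -0.0, -0.102], [-1.9, -28.6, -2.0, -0.0, -0.0, -0.203], [-4.5, -42.7, -3.8, -0.0, -0.0, -0.302], [-8.3, -56.3, -6.3, 0.0, -0.0, -0.401], [-13.1, -69.6, -9.3, -0.0, -0.0, -0.497]]
-0.25 -> -0.45 [[-0.8, 6.2, 1.4, 0.0, -0.0, 0.043], [-1.8, 12.4, 2.7, 0.0, -0.0, 0.086], [-3.0, 18.5, 3.9, 0.0, -0.0, 0.129], [-4.5, 24.7, 5.0, 0.0, -0.0, 0.173], [-6.2, 30.8, 5.9, 0.0, -0.0, 0.217]]
-0.45 -> -0.7 [[-0.7, 7.9, 1.0, -0.0, -0.0, 0.055], [-1.8, 15.8, 1.9, -0.0, -0.0, 0.111], [-3.3, 23.6, 2.6, -0.0, -0.0, 0.167], [-5.1, 31.4, 3.1, -0.0, 0.0, 0.224], [-7.3, 39.1, 3.4, -0.0, 0.0, 0.28]]
```

Call:
{"op": "servo_tool", "data": {"commands": [[[0.62,-0.4,-14.4,-0.7,0,0,-0.102],[0.62,-1.9,-28.6,-2,0,0,-0.203],[0.62,-4.5,-42.7,-3.8,0,0,-0.302],[0.62,-8.3,-56.3,-6.3,0,0,-0.401],[0.62,-13.1,-69.6,-9.3,0,0,-0.497]]]}}

```text
time_s: 35.0
tcp_pos: [0.5207, 0.1004, 0.1273]
ee_rot: [[-0.911, 0.072, 0.406], [0.202, 0.936, 0.288], [-0.359, 0.344, -0.868]]
wrist_force: [1.1, 1.6, 0.0]
gripper_width: 0.383
gripper_force: 0.8
```

Call:
{"op": "servo_tool", "data": {"commands": [[[0.62,-0.8,6.2,1.4,0,0,0.043],[0.62,-1.8,12.4,2.7,0,0,0.086],[0.62,-3,18.5,3.9,0,0,0.129],[0.62,-4.5,24.7,5,0,0,0.173],[0.62,-6.2,30.8,5.9,0,0,0.217]]]}}

```text
time_s: 35.5
tcp_pos: [0.5292, 0.1279, 0.1329]
ee_rot: [[-0.874, 0.275, 0.401], [0.404, 0.869, 0.284], [-0.27, 0.41, -0.871]]
wrist_force: [1.8, -6.6, -4.6]
gripper_width: 0.379
gripper_force: 3.3
```

Call:
{"op": "servo_tool", "data": {"commands": [[[0.62,-0.7,7.9,1,0,0,0.055],[0.62,-1.8,15.8,1.9,0,0,0.111],[0.62,-3.3,23.6,2.6,0,0,0.167],[0.62,-5.1,31.4,3.1,0,0,0.224],[0.62,-7.3,39.1,3.4,0,0,0.28]]]}}

```text
time_s: 36.0
tcp_pos: [0.5452, 0.1587, 0.1458]
ee_rot: [[-0.764, 0.51, 0.395], [0.629, 0.724, 0.281], [-0.143, 0.463, -0.875]]
wrist_force: [-0.5, -3.9, -5.8]
gripper_width: 0.379
gripper_force: 3.2
```

```bash
python3 - <<'E'
from kin import *
st(); q=qof()
for a,b in((-.7,-.5),): rows(a,b,5)
E
```

```text
t 36.0 j [  31.4   12.   -32.5   -6.9  -16.7 -152.8] tcp [0.5452 0.1587 0.1458] F [-0.5 -3.9 -5.8] w 0.379 3.2
q tool -0.655 out 0.1624 up 0.0026 F along swing 5.7
-0.7 -> -0.5 [[-0.0, -6.4, -0.2, -0.0, -0.0, -0.045], [-0.3, -12.8, -0.6, 0.0, -0.0, -0.09], [-0.8, -19.1, -1.0, 0.0, -0.0, -0.135], [-1.5, -25.5, -1.6, -0.0, -0.0, -0.18], [-2.4, -31.8, -2.3, -0.0, -0.0, -0.225]]
```

Call:
{"op": "servo_tool", "data": {"commands": [[[0.62,0,-4,0,0,0,0],[0.5,0,-4,0,0,0,0],[0.45,0,-4,-2,0,0,0],[0.45,0,-4,-30,0,0,0],[0.45,0,-4,-70,0,0,0]]]}}

```text
time_s: 36.5
tcp_pos: [0.5191, 0.1382, 0.2085]
ee_rot: [[-0.765, 0.502, 0.404], [0.626, 0.725, 0.286], [-0.15, 0.471, -0.869]]
wrist_force: [1.1, 0.6, 1.5]
gripper_width: 0.537
gripper_force: 0.0
```

Call:
{"op": "servo_tool", "data": {"commands": [[[0.45,0,0,-40,0,0,0],[0.45,0,0,-80,0,0,0],[0.45,0,0,-100,0,0,0],[0.45,0,0,-100,0,0,0],[0.45,0,0,-100,0,0,0]]]}}

```text
time_s: 37.0
tcp_pos: [0.4787, 0.1097, 0.2964]
ee_rot: [[-0.764, 0.5, 0.407], [0.627, 0.724, 0.288], [-0.151, 0.475, -0.867]]
wrist_force: [0.1, -0.5, -0.2]
gripper_width: 0.551
gripper_force: 0.0
```

```bash
python3 - <<'E'
from kin import *
st(); d=redtop('t12'); p=P.copy(); p[3]=-.64; print([np.round(proj(d,hp(p,.047+.019*np.cos(a),.019*np.sin(a),.02)),1) for a in(-.5,-.25,.25,.5)])
a=cv2.resize(d['pixels'][150:290,180:420,::-1],None,fx=3.3,fy=3.3,interpolation=cv2.INTER_CUBIC); cv2.imwrite('pics/t12c.png',a)
E
```

```text
t 37.0 j [  30.3   -6.6  -28.7   -4.   -38.1 -154.9] tcp [0.4787 0.1097 0.2964] F [ 0.1 -0.5 -0.2] w 0.551 0.0
red top 21 305.23809523809524 223.33333333333331
[array([305.6, 224.1]), array([306.6, 225.5]), array([309.6, 227.4]), array([311.5, 228. ])]
```

View pics/t12c.png

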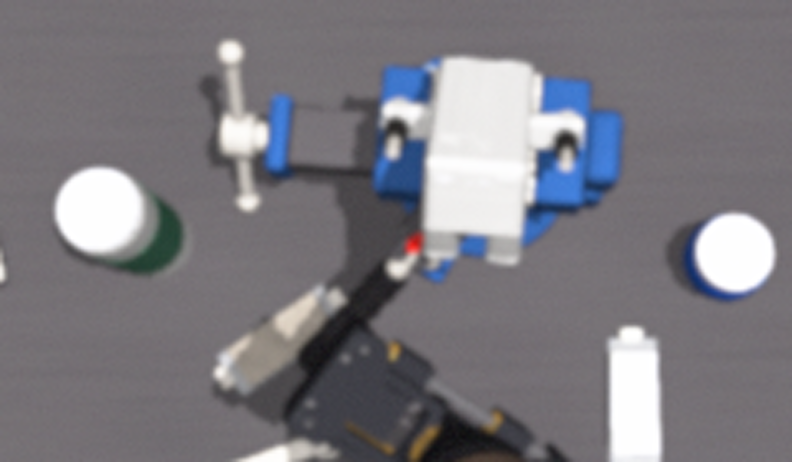

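The red tab is at the close position ((305,223) against the predicted (305.6,224)). The can at (210,214) and jar at (402,226) haven't moved, and the gripper is clear. Handing in.

```bash
python3 -c "
from station import r
print(r.finish_job())"
```

```text
the job is handed in; nothing more can be done
None
```

The job is handed in at 37 s: by feel the piston is home (the ratchet twice clicked over a blocked screw, but I couldn't see the piston itself), the screw is backed off about 1.5 rad, the lever is set to close, and the can and jar have not moved.

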